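# Clamp a lock cylinder in a free-standing pinning stand

### The arm

A 6-joint arm with a two-finger parallel gripper is mounted at the origin on a cart in front of the work surface, level with it; the furniture and walls round the work are solid. World frame = base frame: x ahead of the robot, y to its left, z up, the work surface at z = 0. Lengths are in m, angles in rad, forces in N, time in s.
With the tool pointing down it reaches from about 0.325 to 0.9 m from the base axis. Payload 6.1 kg.
Tool frame: the origin (TCP) lies between the finger pads; the fingertips stand 11 mm ahead of it and the grasp point (between the pads) lies 8 mm behind it; z points along the fingers, y is the line along which they close (so a half turn about z gives the same grasp; the last joint's range is limited). The gripper opens to 85 mm and grips with 20 to 120 N. Pads are 22 mm wide; open, the fingers measure 114 mm over their backs; the gripper's body (76 mm by 85 mm) begins 54 mm behind the grasp point. The pads swing forward as they close: fully open they stand 13 mm farther back than shut.
Start: joints at [1.01, 0.22, 1.526, -0, 1.395, -0.126], TCP at [0.263, 0.567, 0.242] pointing down, gripper open.
Joint ranges: [-2.98, 2.98], [-0.91, 2.08], [0.09, 2.57], [-1.24, 4.39], [0.2, 2.65], [-2.68, 2.68]. Speed limits (rad/s): [2.57, 2.57, 3.01, 3.14, 3.14, 3.14].

### API

Orientations are given as a 3x3 rotation matrix whose columns are the frame's x, y, z axes.
In Python, from station import env, vision gives the robot as it stands.
- The arm moves only by the tool move_arm, never from a script. Its argument "steps" is a list of rows, each an object of numbers: "gripper": the opening in per cent of the stroke, from 0 (shut) to 100 (fully open); "dx", "dy", "dz": the shift along the tool's x, y, z in units of 3 cm (1.0 is 3 cm); "turn": the turn about the tool's z in units of 0.1 rad (1.0 is 0.1 rad). In form: [{"gripper": .., "dx": .., "dy": .., "dz": .., "turn": ..}, ...]. A call has 1 to 10 rows; each row shifts and turns the commanded pose from where the row before left it, along the tool's axes as they then stand; what a row does not reach is not made up. A row lasts 1/12 s, in which the tool goes at most 41.7 mm and 7.16 degrees, less where a joint would pass 70% of its speed; a pose out of reach is approached as far as the arm can. A call with a number of a shift or a turn outside -1 to 1 is refused whole. A call with a gripper value outside its range is refused whole. The fingers move at their own pace and stop on an object; the grip force is fixed at half the most. Time passes only in rows, so rows that do not move let the fingers close. It gives the time, the measured TCP pose, the force, the opening and the grip force at its end, in the units of the state.
- env.sense(): the state, without advancing time (a new reading comes with each control period).
- vision.capture(name): name is "scene" or "top" or "wrist"; returns the picture (480x640x3 uint8, red, green, blue); there is no depth.
- vision.get_calibration(name): a dict with "fx", "fy", "cx", "cy" (pixels), "view" (4x4, takes a point from world to camera coordinates). Camera axes: x right, y up, looking along -z (the intrinsics and any distortion apply to the point x, -y, -z); pixel columns grow to the right and rows downward; lengths in m; the calibration is good to about 2 mm. A picture is of the moment at which its call begins: read the wrist's pose just before it. get_calibration takes no time and is no camera call; for the wrist camera it gives the pose at the moment of the call.
- env.job_done(): hands the job in; it is judged then, once.
The state is a dict: "clock": time; "joint_pos": joint angles; "joint_velocities": joint speeds; "effort": joint torques, N m; "ee_pos": TCP position; "eef_rot": TCP orientation; "contact_force": force on the tool from outside, world axes, zero at the start; "torque": the same for the moment, N m; "finger_gap": finger opening in m; "grip_force": force on a finger pad.
Only numpy, scipy, OpenCV 4.12 (cv2) and the standard library are available. Lean on these libraries where they do the work, as an engineer would, in place of code of your own. Each camera call takes 0.05 s, during which the arm holds its last target. There are 200 camera calls.

### The job

Clamp the euro lock cylinder in the sloping pinning stand so it is ready for re-pinning: lay it flat across the bed along the low front fence, cam uphill, with its right half between fence and jaw (right end flush with the fence's right end), then turn the wing knob clockwise to its stop so that the jaw grips it. The stand is light and stands on slippery feet, so press straight down while you turn: it must neither spin nor slide out of its place. Leave the things around it where they are.

Things in the scene. Friction and masses are not known exactly. Their poses are not given: they have to be found in the camera images.
- cylinder_mid (a point): centre of the body of a nickel-plated euro lock cylinder that lies flat on its side on the bench: body 69 mm long (own y), 31 across (own x), 17 high (own z), 0.19 kg; the point is 8 mm above the face it lies on. Own x points to the side where the cam sticks out. Grip it across the 31 mm, about 20 mm from the middle towards own +y: that half stays free in the stand
- cylinder_cam (a point): tip of the cylinder's cam, a stubby tab 8 mm wide in the middle of its length, sticking out 11 mm beyond the body on its own +x side: 27 mm from cylinder_mid along own x, same height
- bed: sloping bed of the stand, aluminium, 114 x 90 mm, rising 25 degrees away from the robot. Origin on its top face, on the centre line, 52 mm up the slope from its front edge, 44 mm above the bench. x uphill, y left, z square out of the bed. Clamped, the cylinder has its axes along the bed's and its centre at x -25, y +20, z +8 mm
- fence_mid (a point): middle of the fence's working face, which looks uphill at bed x = -41 mm; steel bar 12 mm high, from bed y = -15 to +22 mm. Left of it (y over 22 mm) nothing stands on the bed: room for fingers at either side of the cylinder's free half
- jaw_face (a point): middle of the sprung jaw's face, which looks downhill at the fence; 13 mm high, bed y = -14 to +5 mm. At bed x = 0 with the clamp open, it moves up to 12 mm downhill as the knob turns (about 9 mm a rad), so the open clamp is 7 to 9 mm wider than the cylinder. Rails and eccentric disc behind it are at most 14 mm high
- knob_grip (a point): centre of the knob's wing, a black bar 36 mm long (own x), 10 mm thick (own y), 20 mm high (own z), on the knob's axis at bed x = 30, y = 0, 28 mm above the bed; the wing spans 18 to 38 mm above the bed. The axis is the bed's z, so it leans 25 degrees towards the robot
- knob (a joint): knob angle, rad: 0 open, growing clockwise seen from above, stop at 1.4 (one grasp is enough). At 0 the wing points 40 degrees left of uphill (from bed x towards bed y), at the stop 40 degrees right. Friction 0.28 N m, up to about 0.35 N m once the jaw bears on the cylinder; it stays where it is left
- stand_front_left (a point): front left corner of the stand, 12 mm above the bench. The stand (102 x 90 mm, 70 mm high at the back without the knob, about 0.38 kg) is loose on four slippery feet, friction about 0.3: under its own weight alone it is carried round by the knob; 15 to 20 N straight down on the knob holds it
- stand_back_right (a point): back right corner of the stand, 12 mm above the bench
- stand: the whole stand; origin on the bench straight below the bed's origin, x ahead (uphill), z up
- jaw: the steel jaw plate; origin at the bed's origin with the clamp open, moves along the bed's -x
- cylinder: the lock cylinder; origin on the face it lies on, 5 mm from the centre of its body towards the cam, own x away from the cam
- pin_tin: round open tin of lock pins, 64 mm across, 22 mm high, origin at its underside; to be left alone
- padlock_small: small brass padlock, 46 x 30 x 13 mm, lying on its back; to be left alone
- screwdriver_amber: screwdriver with amber handle, 186 mm long; to be left alone
Mind the look-alikes: they are no part of the job. What is shaped like the cylinder but purple is not meant.

How it is judged:
By the outcome, as a careful person would: the job done as asked, in the order asked, and still so for the second after the job is handed in, with the robot touching nothing.
It also fails if it takes over 61 s, if anything falls off the work surface, if the arm or the gripper's body presses on something with over 40 N, if the wrist force passes 120 N, or if a joint passes its speed limit or range.

## Working session

There is one attempt and no reset: what is moved stays moved. The work goes in short steps, Python scripts to look and compute and a tool call to move; the robot and the scene stay as the last step left them, time stands still between calls to the robot, and variables do not carry over. Pictures are saved under pics/ and viewed, at most 10 in all, crops included, and the job is handed in when it is done.

Besides the shell and the picture viewer there is one more tool, called after "Emit:" as a command line: name --argument value ..., lists and objects as JSON in quotes. move_arm: Moves the arm, as the interface text tells. Shifts and turns lie within -1 to 1; 1 stands for 3 cm of shift or 0.1 rad of turn. Its arguments: {"type":"object","properties":{"steps":{"type":"array","items":{"type":"object","properties":{"gripper":{"type":"number"},"dx":{"type":"number","minimum":-1,"maximum":1},"dy":{"type":"number","minimum":-1,"maximum":1},"dz":{"type":"number","minimum":-1,"maximum":1},"turn":{"type":"number","minimum":-1,"maximum":1}}}}},"required":["steps"]}

```bash
ls; mkdir -p pics; python3 - <<'E'
from station import env, vision
import cv2, numpy as np
s=env.sense(); print(s)
for n in ("scene","top"):
    im=vision.capture(n); cv2.imwrite(f"pics/{n}0.png",im[:,:,::-1])
    c=vision.get_calibration(n); print(n,c)
E
```

```text
pics
{'clock': 0.0, 'joint_pos': array([ 1.00986215e+00,  2.21216406e-01,  1.52764043e+00,  6.69358684e-06,
        1.39467209e+00, -1.26051244e-01]), 'joint_velocities': array([ 0.00102342,  0.00071979,  0.00063634, -0.00069015, -0.00036461,
        0.00098506]), 'effort': array([ 5.24417155e-04, -4.96894133e+01, -3.89396560e+01, -1.25647894e-04,
        1.10897660e-02,  7.08595806e-06]), 'ee_pos': array([0.2629742 , 0.5663356 , 0.24118972]), 'eef_rot': array([[-9.06918742e-01,  4.21304312e-01, -1.03562882e-03],
       [ 4.21305511e-01,  9.06917301e-01, -1.63604205e-03],
       [ 2.49958122e-04, -1.92007332e-03, -9.99998125e-01]]), 'contact_force': array([0.14901766, 0.15531404, 0.40706341]), 'torque': array([-0.04598722, -0.00082357, -0.02888913]), 'grip_force': 0.0, 'finger_gap': 0.08540947106849058}
scene {'fx': 469.1953355216975, 'fy': 469.1953355216975, 'cx': 313.12236842608934, 'cy': 241.9194259277681, 'view': array([[-0.44528336, -0.8950522 , -0.02458229,  0.2517592 ],
       [ 0.43607089, -0.24075762,  0.86710896, -0.3078889 ],
       [-0.78202616,  0.37538957,  0.49751157, -0.60939348],
       [ 0.        ,  0.        ,  0.        ,  1.        ]])}
top {'fx': 518.4919560059147, 'fy': 518.4919560059147, 'cx': 311.81092344450826, 'cy': 236.68797409275035, 'view': array([[-0.02515226, -0.99966858,  0.00548489,  0.01362135],
       [ 0.9888137 , -0.0240715 ,  0.14720067, -0.5388621 ],
       [-0.14701986,  0.00912597,  0.98909144, -1.1484764 ],
       [ 0.        ,  0.        ,  0.        ,  1.        ]])}
```

View pics/top0.png

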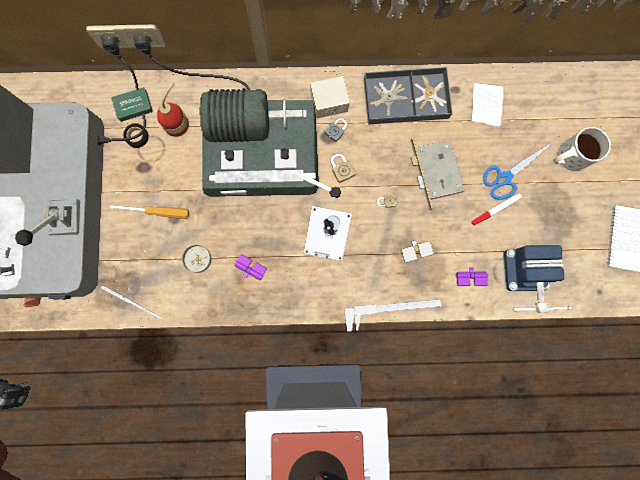

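View pics/scene0.png

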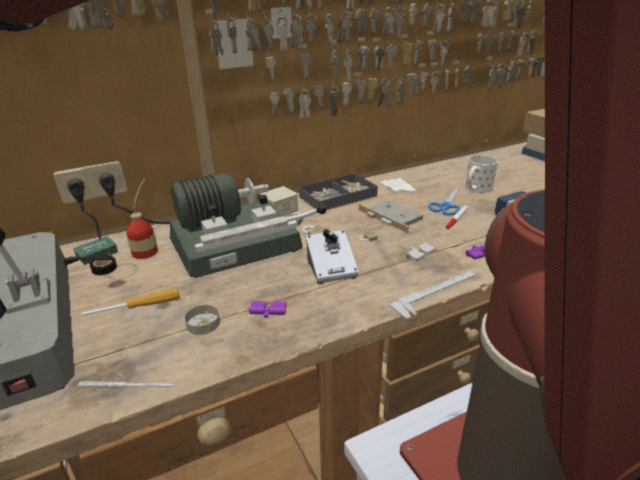

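```bash
cat > h.py <<'E'
from station import env, vision
import cv2, numpy as np
def cal(n):
    c=vision.get_calibration(n); V=np.array(c["view"]); return c,V
def ray(c,V,u,v):
    d=np.array([(u-c["cx"])/c["fx"],-(v-c["cy"])/c["fy"],-1.0]); R=V[:3,:3]
    return -R.T@V[:3,3], R.T@d
def onplane(c,V,u,v,z):
    o,d=ray(c,V,u,v); return o+d*(z-o[2])/d[2]
def proj(c,V,p):
    q=V[:3,:3]@np.asarray(p)+V[:3,3]; return np.array([c["cx"]+c["fx"]*q[0]/-q[2], c["cy"]-c["fy"]*q[1]/-q[2]])
E
python3 - <<'E'
from h import *
c,V=cal("top")
for n,u,v,z in (("cyl",417,251,.008),("p1",250,267,.008),("p2",472,277,.008),("knob",331,226,.07),("stand",328,232,.04)): print(n,onplane(c,V,u,v,z).round(3))
c,V=cal("wrist"); R=V[:3,:3]; s=env.sense(); T=np.array(s["eef_rot"])
print("cam in tool",(T.T@(-R.T@V[:3,3]-s["ee_pos"])).round(4)); print((T.T@R.T).round(3)); print({k:c[k] for k in("fx","fy","cx","cy")}, [k for k in c])
im=cv2.imread("pics/top0.png")
cr=im[195:295,290:490]; cv2.imwrite("pics/crop_top.png",cv2.resize(cr,(800,400),interpolation=cv2.INTER_CUBIC))
E
```

```text
cyl [ 0.504 -0.246  0.008]
p1 [0.476 0.146 0.008]
p2 [ 0.44  -0.371  0.008]
knob [ 0.558 -0.043  0.07 ]
stand [ 0.549 -0.037  0.04 ]
cam in tool [ 0.0816  0.0006 -0.1322]
[[ 0.     0.948  0.319]
 [ 1.     0.    -0.001]
 [-0.001  0.319 -0.948]]
{'fx': 353.31476617304276, 'fy': 353.31476617304276, 'cx': 320.07709435882697, 'cy': 239.19996499262402} ['fx', 'fy', 'cx', 'cy', 'view']
```

View pics/crop_top.png

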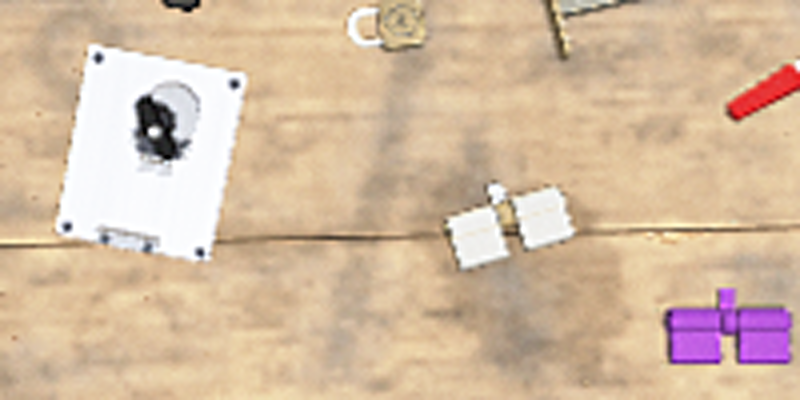

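The nickel cylinder at (417,251) has its cam pointing away from the robot. The look-alikes are the purple ones at (250,267) and (472,277). The stand is at (328,232), fence nearest the robot and yawed slightly clockwise. The nickel one is the target, so I'll move the wrist camera over the stand first.

Emit:
move_arm --steps '[{"gripper": 100, "turn": 0.95}, {"gripper": 100, "turn": 0.95}, {"gripper": 100, "turn": 0.95}, {"gripper": 100, "turn": 0.95}, {"gripper": 100, "turn": 0.95}, {"gripper": 100, "turn": 0.95}, {"gripper": 100, "turn": 0.95}, {"gripper": 100, "turn": 0.95}, {"gripper": 100, "turn": 0.95}]'

```text
schema error: expected keys gripper, dx, dy, dz, turn
```

Emit:
move_arm --steps '[{"gripper": 100, "dx": -1, "dy": 0.18}, {"gripper": 100, "dx": -1, "dy": 0.18}, {"gripper": 100, "dx": -1, "dy": 0.18}, {"gripper": 100, "dx": -1, "dy": 0.18}, {"gripper": 100, "dx": -1, "dy": 0.18}, {"gripper": 100, "dx": -1, "dy": 0.18}, {"gripper": 100, "dx": -1, "dy": 0.18}, {"gripper": 100, "dx": -1, "dy": 0.18}, {"gripper": 100, "dx": -1, "dy": 0.18}, {"gripper": 100, "dx": -1, "dy": 0.18}]'

```text
schema error: expected keys gripper, dx, dy, dz, turn
```

Emit:
move_arm --steps '[{"gripper": 100, "dx": -1, "dy": 0.18}, {"gripper": 100, "dx": -1, "dy": 0.18}, {"gripper": 100, "dx": -1, "dy": 0.18}, {"gripper": 100, "dx": -1, "dy": 0.18}, {"gripper": 100, "dx": -1, "dy": 0.18}, {"gripper": 100, "dx": -1, "dy": 0.18}, {"gripper": 100, "dx": -1, "dy": 0.18}, {"gripper": 100, "dx": -1, "dy": 0.18}, {"gripper": 100, "dx": -1, "dy": 0.18}, {"gripper": 100, "dx": -1, "dy": 0.18}]'

```text
schema error: expected keys gripper, dx, dy, dz, turn
```

Emit:
move_arm --steps '[{"gripper": 100}, {"gripper": 100}, {"gripper": 100}, {"gripper": 100}]'

```text
schema error: expected keys gripper, dx, dy, dz, turn
```

```bash
python3 - <<'E'
from h import *
import pickle
c,V=cal("wrist"); im=vision.capture("wrist")
cv2.imwrite("pics/w1.png",im[:,:,::-1]); pickle.dump((c,V),open("w1.pkl","wb"))
s=env.sense(); print(s["ee_pos"],s["eef_rot"].round(3),s["clock"],s["contact_force"])
E
```

```text
[0.26301937 0.56647677 0.24146641] [[-0.907  0.421 -0.001]
 [ 0.421  0.907 -0.001]
 [ 0.    -0.001 -1.   ]] 0.15 [-0.31874045 -0.6780513  -0.42483318]
```

View pics/w1.png

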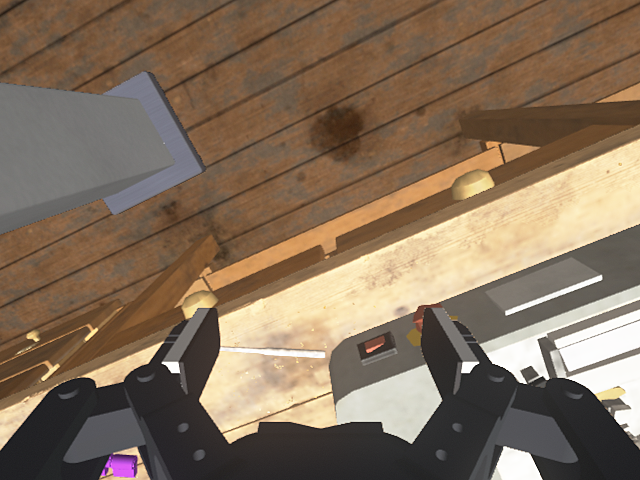

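The wrist camera's view is clear ahead of the hand, on its tool +x side. I'll resend the moves with all the keys, aiming the camera at the stand.

Emit:
move_arm --steps '[{"gripper": 100, "dx": 0, "dy": 0, "dz": 0, "turn": 0.95}, {"gripper": 100, "dx": 0, "dy": 0, "dz": 0, "turn": 0.95}, {"gripper": 100, "dx": 0, "dy": 0, "dz": 0, "turn": 0.95}, {"gripper": 100, "dx": 0, "dy": 0, "dz": 0, "turn": 0.95}, {"gripper": 100, "dx": 0, "dy": 0, "dz": 0, "turn": 0.95}, {"gripper": 100, "dx": 0, "dy": 0, "dz": 0, "turn": 0.95}, {"gripper": 100, "dx": 0, "dy": 0, "dz": 0, "turn": 0.95}, {"gripper": 100, "dx": 0, "dy": 0, "dz": 0, "turn": 0.95}, {"gripper": 100, "dx": 0, "dy": 0, "dz": 0, "turn": 0.95}]'

```text
clock: 0.9
ee_pos: [0.2631, 0.5666, 0.2418]
eef_rot: [[-0.273, 0.962, -0.0], [0.962, 0.273, -0.001], [-0.001, -0.001, -1.0]]
contact_force: [-0.8, 0.9, -0.9]
finger_gap: 0.0856
grip_force: 0.0
```

Emit:
move_arm --steps '[{"gripper": 100, "dx": -1, "dy": 0.08, "dz": 0, "turn": 0}, {"gripper": 100, "dx": -1, "dy": 0.08, "dz": 0, "turn": 0}, {"gripper": 100, "dx": -1, "dy": 0.08, "dz": 0, "turn": 0}, {"gripper": 100, "dx": -1, "dy": 0.08, "dz": 0, "turn": 0}, {"gripper": 100, "dx": -1, "dy": 0.08, "dz": 0, "turn": 0}, {"gripper": 100, "dx": -1, "dy": 0.08, "dz": 0, "turn": 0}, {"gripper": 100, "dx": -1, "dy": 0.08, "dz": 0, "turn": 0}, {"gripper": 100, "dx": -1, "dy": 0.08, "dz": 0, "turn": 0}, {"gripper": 100, "dx": -1, "dy": 0.08, "dz": 0, "turn": 0}, {"gripper": 100, "dx": -1, "dy": 0.08, "dz": 0, "turn": 0}]'

```text
clock: 1.73
ee_pos: [0.3696, 0.2838, 0.2421]
eef_rot: [[-0.278, 0.961, -0.0], [0.961, 0.278, -0.0], [-0.0, -0.0, -1.0]]
contact_force: [0.3, -0.2, 0.3]
finger_gap: 0.0854
grip_force: 0.0
```

Emit:
move_arm --steps '[{"gripper": 100, "dx": -1, "dy": 0.08, "dz": 0, "turn": 0}, {"gripper": 100, "dx": -1, "dy": 0.08, "dz": 0, "turn": 0}, {"gripper": 100, "dx": -1, "dy": 0.08, "dz": 0, "turn": 0}, {"gripper": 100, "dx": -1, "dy": 0.08, "dz": 0, "turn": 0}, {"gripper": 100, "dx": -1, "dy": 0.08, "dz": 0, "turn": 0}, {"gripper": 100, "dx": -1, "dy": 0.08, "dz": 0, "turn": 0}, {"gripper": 100, "dx": -1, "dy": 0.08, "dz": 0, "turn": 0}, {"gripper": 100, "dx": -1, "dy": 0.08, "dz": 0, "turn": 0}, {"gripper": 100, "dx": -1, "dy": 0.08, "dz": 0, "turn": 0}, {"gripper": 100, "dx": -1, "dy": 0.08, "dz": 0, "turn": 0}]'

```text
clock: 2.57
ee_pos: [0.4759, 0.0022, 0.2422]
eef_rot: [[-0.277, 0.961, -0.0], [0.961, 0.277, 0.0], [0.0, -0.0, -1.0]]
contact_force: [0.3, 0.7, 0.5]
finger_gap: 0.0856
grip_force: 0.0
```

Emit:
move_arm --steps '[{"gripper": 100, "dx": -1, "dy": 0.08, "dz": 0, "turn": 0}, {"gripper": 100, "dx": -1, "dy": 0.08, "dz": 0, "turn": 0}, {"gripper": 100, "dx": -1, "dy": 0.08, "dz": 0, "turn": 0}, {"gripper": 100, "dx": -1, "dy": 0.08, "dz": 0, "turn": 0}, {"gripper": 100, "dx": -1, "dy": 0.08, "dz": 0, "turn": 0}, {"gripper": 100, "dx": 0, "dy": 0, "dz": 0, "turn": 0}, {"gripper": 100, "dx": 0, "dy": 0, "dz": 0, "turn": 0}, {"gripper": 100, "dx": 0, "dy": 0, "dz": 0, "turn": 0}]'

```text
clock: 3.23
ee_pos: [0.5284, -0.1367, 0.2418]
eef_rot: [[-0.277, 0.961, -0.001], [0.961, 0.277, 0.001], [0.001, -0.001, -1.0]]
contact_force: [0.6, 0.2, -0.7]
finger_gap: 0.085
grip_force: 0.0
```

```bash
python3 - <<'E'
from h import *
import pickle
c,V=cal("wrist"); im=vision.capture("wrist")
cv2.imwrite("pics/w2.png",im[:,:,::-1]); pickle.dump((c,V),open("w2.pkl","wb"))
s=env.sense(); print(s["ee_pos"],s["eef_rot"].round(3),s["clock"],s["contact_force"])
E
```

```text
[ 0.52844448 -0.1362117   0.24192148] [[-0.278  0.961 -0.001]
 [ 0.961  0.278  0.001]
 [ 0.001 -0.001 -1.   ]] 3.2833 [-1.22891884 -1.20349782  1.11276817]
```

View pics/w2.png

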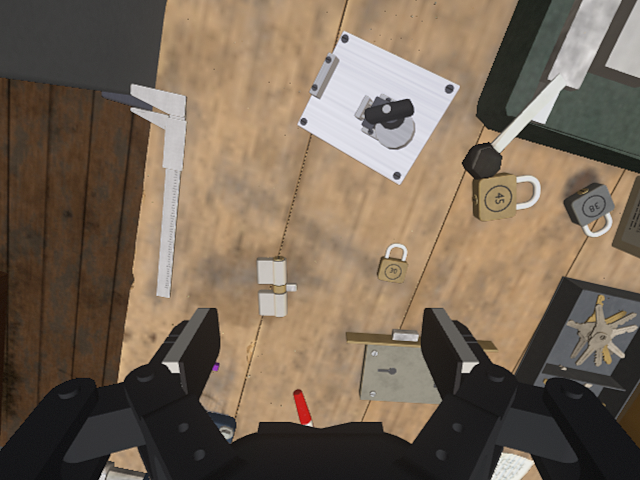

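Wrist view: the stand's bed corners are at about (343,32), (300,127), (400,184) and (458,88). The fence is at (324,74), the knob at (388,111), and the nickel cylinder at (272,288) with its cam to the right. Next I'll measure both precisely.

```bash
cat > m.py <<'E'
from h import *
import pickle
c,V=pickle.load(open("w2.pkl","rb")); im=cv2.imread("pics/w2.png")
hsv=cv2.cvtColor(im,cv2.COLOR_BGR2HSV)
def blob(m,x0,y0,x1,y1):
    k=np.zeros(m.shape,np.uint8); k[y0:y1,x0:x1]=m[y0:y1,x0:x1]
    cs,_=cv2.findContours(k,cv2.RETR_EXTERNAL,cv2.CHAIN_APPROX_NONE); return max(cs,key=cv2.contourArea)
# stand: bright, low saturation
w=((hsv[...,1]<45)&(hsv[...,2]>150)).astype(np.uint8)*255
b=blob(w,280,20,475,200); h=cv2.convexHull(b)
for e in (.01,.015,.02,.03,.04):
    q=cv2.approxPolyDP(h,e*cv2.arcLength(h,True),True)[:,0]
    if len(q)==4: break
print("stand",cv2.contourArea(h),q.tolist())
r=cv2.minAreaRect(b); print(cv2.boxPoints(r).round(1).tolist())
b2=blob(w,245,245,302,325); print("cyl area",cv2.contourArea(b2),cv2.boundingRect(b2))
m=np.zeros(w.shape,np.uint8); cv2.drawContours(m,[b2],-1,255,-1)
m[:, 288:]=0  # drop cam
ys,xs=np.nonzero(m); r=cv2.minAreaRect(np.c_[xs,ys].astype(np.float32)); bp=cv2.boxPoints(r); print("cyl box",bp.round(1).tolist())
P=[onplane(c,V,*p,.017) for p in bp]
for p in P: print(p.round(4))
for p,qq in zip(P,P[1:]+P[:1]): print("side",np.linalg.norm(p-qq).round(4),np.degrees(np.arctan2(*(qq-p)[1::-1])).round(1))
cv2.imwrite("pics/c2.png",np.hstack([cv2.resize(im[20:200,285:475],(400,380),interpolation=cv2.INTER_CUBIC),cv2.resize(im[245:335,230:325],(400,380),interpolation=cv2.INTER_CUBIC)]))
E
python3 m.py
```

```text
stand 14115.0 [[343, 31], [459, 85], [399, 184], [297, 124]]
[[288.3999938964844, 120.19999694824219], [347.0, 19.700000762939453], [460.3999938964844, 85.80000305175781], [401.79998779296875, 186.39999389648438]]
cyl area 581.0 (257, 260, 28, 26)
cyl box [[257.0, 260.0], [284.0, 260.0], [284.0, 285.0], [257.0, 285.0]]
[ 0.4802 -0.2142  0.017 ]
[ 0.5084 -0.206   0.017 ]
[ 0.5158 -0.2351  0.017 ]
[ 0.4869 -0.2434  0.017 ]
side 0.0293 16.1
side 0.03 -75.8
side 0.0301 -163.9
side 0.03 102.9
```

View pics/c2.png

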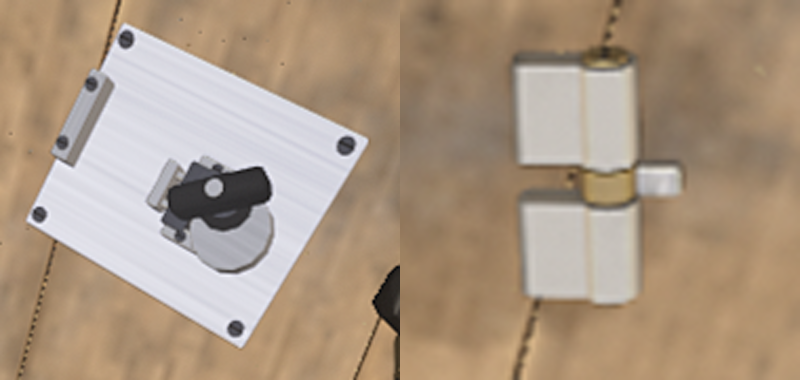

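The left crop shows the bed quad with the fence at the front edge, and the wing pointing uphill and left, so the clamp is open. The right crop confirms the nickel cylinder: body from (257,257) to (286,316), cam tip at (297,287).

```bash
cat > m2.py <<'E'
from h import *
import pickle
c,V=pickle.load(open("w2.pkl","rb"))
K=[onplane(c,V,*p,.012) for p in ((257.3,256.8),(286.3,257.8),(286.5,316.6),(259.2,316))]
for p,q in zip(K,K[1:]+K[:1]): print("cyl side",np.linalg.norm(p-q).round(4),np.degrees(np.arctan2(*(q-p)[1::-1])).round(1))
cam=onplane(c,V,297.2,287.4,.008); m=np.mean(K,0); print("mid",m.round(4),"cam",cam.round(4),"d",np.linalg.norm((cam-m)[:2]).round(4),np.degrees(np.arctan2(*(cam-m)[1::-1])).round(1))
def stand(c,V,px):  # FL,BL,BR,FR
    zs=(.022,.0702,.0702,.022); th=np.radians(25); W=np.array([onplane(c,V,*p,z) for p,z in zip(px,zs)])
    for p,q in zip(W,np.roll(W,-1,0)): print(" side",np.linalg.norm(p-q).round(4),np.degrees(np.arctan2(*(q-p)[1::-1])).round(1))
    L=np.array([[-52,45],[62,45],[62,-45],[-52,-45]])*[np.cos(th)*1e-3,1e-3]
    a=W[:,:2]; A=a-a.mean(0); B=L-L.mean(0); yaw=np.arctan2((B[:,0]*A[:,1]-B[:,1]*A[:,0]).sum(),(A*B).sum())
    R=np.array([[np.cos(yaw),-np.sin(yaw)],[np.sin(yaw),np.cos(yaw)]]); o=a.mean(0)-R@L.mean(0)
    print(" yaw",np.degrees(yaw).round(2),"org",o.round(4),"resid mm",((a-(L@R.T+o))*1e3).round(1).tolist())
    def bed(x,y,z): return np.r_[o+R@[x*np.cos(th)-z*np.sin(th),y],.044+x*np.sin(th)+z*np.cos(th)]
    return yaw,bed
if __name__=="__main__":
    print("wrist"); yaw,bed=stand(c,V,[(343.5,31),(459.5,86.5),(399.5,185),(297.5,124)])
    for n,p in (("knob",(.03,0,.028)),("knobtop",(.03,0,.038)),("fence",(-.041,.0035,.006)),("fence top",(-.041,.0035,.012)),("cyl goal",(-.025,.02,.008)),("grip goal",(-.025,.04,.008))): print(n,bed(*p).round(4),proj(c,V,bed(*p)).round(1))
    ct,Vt=cal("top"); print("top"); stand(ct,Vt,[(290+92/4,195+45/4),(290+246/4,195+73/4),(290+211/4,195+262/4),(290+56/4,195+235/4)])
E
python3 m2.py
```

```text
cyl side 0.0319 14.0
cyl side 0.0736 -75.5
cyl side 0.0318 -165.3
cyl side 0.074 104.6
mid [ 0.5041 -0.2444  0.012 ] cam [ 0.5313 -0.2383  0.008 ] d 0.0279 12.7
wrist
 side 0.1132 -12.5
 side 0.0888 -102.1
 side 0.1135 167.2
 side 0.0882 77.7
 yaw -12.47 org [ 0.5416 -0.0332] resid mm [[0.1, -0.7], [-0.8, -0.6], [-0.0, 0.4], [0.7, 0.9]]
knob [ 0.5566 -0.0365  0.0821] [389.5 112.5]
knobtop [ 0.5525 -0.0356  0.0911] [387.  109.3]
fence [ 0.5036 -0.0212  0.0321] [328.4  78.6]
fence top [ 0.5011 -0.0207  0.0375] [326.   76.3]
cyl goal [ 0.5205 -0.008   0.0407] [351.9  67.2]
grip goal [0.5248 0.0115 0.0407] [363.9  44.2]
top
 side 0.1021 -108.3
 side 0.1087 167.6
 side 0.1011 75.2
 side 0.1141 -12.0
 yaw -104.27 org [ 0.5464 -0.0311] resid mm [[12.2, -8.0], [9.5, 6.7], [-9.5, 7.8], [-12.2, -6.5]]
```

Emit:
move_arm --steps '[{"gripper": 100, "dx": -0.867, "dy": -0.58, "dz": 0, "turn": 0}, {"gripper": 100, "dx": -0.867, "dy": -0.58, "dz": 0, "turn": 0}, {"gripper": 100, "dx": -0.867, "dy": -0.58, "dz": 0, "turn": 0}, {"gripper": 100, "dx": 0, "dy": 0, "dz": 0.9, "turn": 0.3}, {"gripper": 100, "dx": 0, "dy": 0, "dz": 1, "turn": 0}, {"gripper": 100, "dx": 0, "dy": 0, "dz": 1, "turn": 0}, {"gripper": 100, "dx": 0, "dy": 0, "dz": 1, "turn": 0}, {"gripper": 100, "dx": 0, "dy": 0, "dz": 1, "turn": 0}, {"gripper": 100, "dx": 0, "dy": 0, "dz": 0, "turn": 0}, {"gripper": 100, "dx": 0, "dy": 0, "dz": 0, "turn": 0}]'

```text
clock: 4.12
ee_pos: [0.4991, -0.2246, 0.0941]
eef_rot: [[-0.25, 0.968, -0.004], [0.968, 0.25, 0.002], [0.003, -0.003, -1.0]]
contact_force: [-0.1, 0.1, 0.9]
finger_gap: 0.0854
grip_force: 0.0
```

```bash
python3 - <<'E'
from h import *
c,V=cal("wrist"); im=vision.capture("wrist")
cv2.imwrite("pics/w3.png",im[:,:,::-1])
s=env.sense(); print(s["ee_pos"],s["eef_rot"].round(3),s["clock"])
a=np.radians(14.4); ex=np.array([np.cos(a),np.sin(a),0]); ey=np.array([-ex[1],ex[0],0]); m=np.array([.505,-.245,.008])
for x,y,z in ((27,0,0),(-15,34,8),(15,34,8),(0,34,-8),(15,-34,8)): print((x,y,z),proj(c,V,m+(ex*x+ey*y+[0,0,z])*1e-3).round(1))
E
```

```text
[ 0.5007492  -0.22581763  0.09626426] [[-0.25   0.968  0.   ]
 [ 0.968  0.25  -0.   ]
 [-0.     0.    -1.   ]] 4.1667
(27, 0, 0) [359.8 281.9]
(-15, 34, 8) [296.2 237.9]
(15, 34, 8) [344. 238.]
(0, 34, -8) [320.1 230.5]
(15, -34, 8) [341.7 331.9]
```

View pics/w3.png

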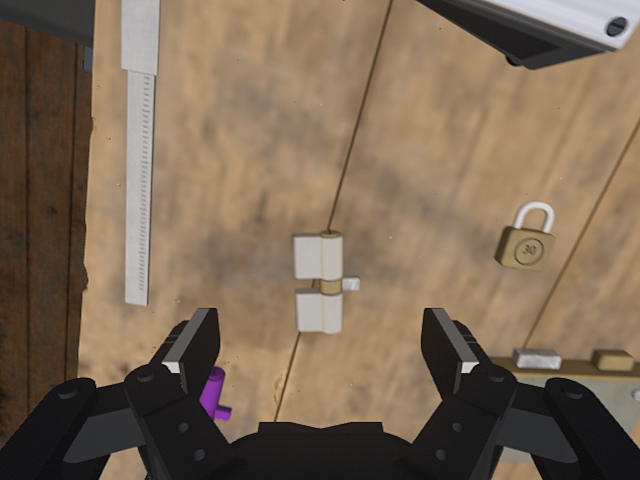

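The view fits the prediction: cam tip at (359,284) and body from v=232 to 333, within about 1 mm. So I'll descend and grip.

Emit:
move_arm --steps '[{"gripper": 100, "dx": -0.03, "dy": 0, "dz": 0.93, "turn": 0}, {"gripper": 100, "dx": 0, "dy": 0, "dz": 0.93, "turn": 0}, {"gripper": 100, "dx": 0, "dy": 0, "dz": 0.6, "turn": 0}, {"gripper": 100, "dx": 0, "dy": 0, "dz": 0.32, "turn": 0}, {"gripper": 100, "dx": 0, "dy": 0, "dz": 0, "turn": 0}, {"gripper": 0, "dx": 0, "dy": 0, "dz": 0, "turn": 0}, {"gripper": 0, "dx": 0, "dy": 0, "dz": 0, "turn": 0}, {"gripper": 0, "dx": 0, "dy": 0, "dz": 0, "turn": 0}, {"gripper": 0, "dx": 0, "dy": 0, "dz": 0, "turn": 0}, {"gripper": 0, "dx": 0, "dy": 0, "dz": 0, "turn": 0}]'

```text
clock: 5.0
ee_pos: [0.5015, -0.2281, 0.0136]
eef_rot: [[-0.248, 0.969, 0.002], [0.969, 0.248, -0.001], [-0.002, 0.001, -1.0]]
contact_force: [1.2, -1.5, -1.0]
finger_gap: 0.0298
grip_force: 59.0
```

Emit:
move_arm --steps '[{"gripper": 0, "dx": 0, "dy": 0, "dz": 0, "turn": 0}, {"gripper": 0, "dx": 0, "dy": 0, "dz": 0, "turn": 0}, {"gripper": 0, "dx": 0, "dy": 0, "dz": 0, "turn": 0}, {"gripper": 0, "dx": 0, "dy": 0, "dz": 0, "turn": 0}, {"gripper": 0, "dx": 0, "dy": 0, "dz": 0, "turn": 0}, {"gripper": 0, "dx": 0, "dy": 0, "dz": 0, "turn": 0}]'

```text
clock: 5.5
ee_pos: [0.5016, -0.2281, 0.0136]
eef_rot: [[-0.248, 0.969, 0.002], [0.969, 0.248, -0.001], [-0.002, 0.001, -1.0]]
contact_force: [-1.9, 0.9, 7.1]
finger_gap: 0.0301
grip_force: 60.1
```

Emit:
move_arm --steps '[{"gripper": 0, "dx": 0, "dy": 0, "dz": -0.6, "turn": 0}, {"gripper": 0, "dx": 0, "dy": 0, "dz": -0.9, "turn": 0}, {"gripper": 0, "dx": 0, "dy": 0, "dz": -0.9, "turn": 0}, {"gripper": 0, "dx": 0, "dy": 0, "dz": -0.9, "turn": 0}, {"gripper": 0, "dx": 0, "dy": 0, "dz": -0.9, "turn": 0}, {"gripper": 0, "dx": 0, "dy": 0, "dz": 0, "turn": 0.936}, {"gripper": 0, "dx": 0, "dy": 0, "dz": 0, "turn": 0.936}, {"gripper": 0, "dx": 0, "dy": 0, "dz": 0, "turn": 0.936}, {"gripper": 0, "dx": 0, "dy": 0, "dz": 0, "turn": 0.936}, {"gripper": 0, "dx": 0, "dy": 0, "dz": 0, "turn": 0.936}]'

```text
clock: 6.33
ee_pos: [0.5004, -0.2273, 0.138]
eef_rot: [[0.22, 0.976, -0.0], [0.976, -0.22, 0.0], [0.0, -0.0, -1.0]]
contact_force: [0.5, -0.4, -2.2]
finger_gap: 0.03
grip_force: 59.5
```

Emit:
move_arm --steps '[{"gripper": 0, "dx": 0.5, "dy": -0.05, "dz": 0, "turn": 0}, {"gripper": 0, "dx": 0.9, "dy": -0.1, "dz": 0, "turn": 0}, {"gripper": 0, "dx": 1, "dy": -0.1, "dz": 0, "turn": 0}, {"gripper": 0, "dx": 1, "dy": -0.15, "dz": 0, "turn": 0}, {"gripper": 0, "dx": 1, "dy": -0.1, "dz": 0, "turn": 0}, {"gripper": 0, "dx": 1, "dy": -0.1, "dz": 0, "turn": 0}, {"gripper": 0, "dx": 1, "dy": -0.1, "dz": 0, "turn": 0}, {"gripper": 0, "dx": 1, "dy": -0.15, "dz": 0, "turn": 0}, {"gripper": 0, "dx": 0.5, "dy": -0.05, "dz": 0, "turn": 0}, {"gripper": 0, "dx": 0, "dy": 0, "dz": 0, "turn": 0}]'

```text
clock: 7.17
ee_pos: [0.525, 0.013, 0.1379]
eef_rot: [[0.212, 0.977, -0.0], [0.977, -0.212, 0.001], [0.001, -0.0, -1.0]]
contact_force: [0.0, -0.6, -0.9]
finger_gap: 0.03
grip_force: 59.6
```

```bash
python3 - <<'E'
from h import *
import pickle
c,V=cal("wrist"); im=vision.capture("wrist")
cv2.imwrite("pics/w4.png",im[:,:,::-1]); pickle.dump((c,V),open("w4.pkl","wb"))
s=env.sense(); print(s["ee_pos"].round(4),s["eef_rot"].round(4).tolist(),s["clock"],s["finger_gap"],s["contact_force"].round(1))
a=np.radians(-12.47); ux=np.array([np.cos(a),np.sin(a)]); uy=np.array([-ux[1],ux[0]])
d=s["ee_pos"][:2]-[.5416,-.0332]; print("h,y mm",d@ux*1e3,d@uy*1e3, "toolyaw",np.degrees(np.arctan2(s["eef_rot"][1,1],s["eef_rot"][0,1])))
cv2.imwrite("pics/w4c.png",im[150:450,160:480,::-1].repeat(2,0).repeat(2,1))
E
```

```text
[0.5251 0.0113 0.1379] [[0.2124, 0.9772, -0.0002], [0.9772, -0.2124, 0.0001], [0.0, -0.0002, -1.0]] 7.2167 0.029796771184207097 [ 0.2 -0.3 -2.6]
h,y mm -25.75588753630989 39.882652477847564 toolyaw -12.26224407107111
```

View pics/w4c.png

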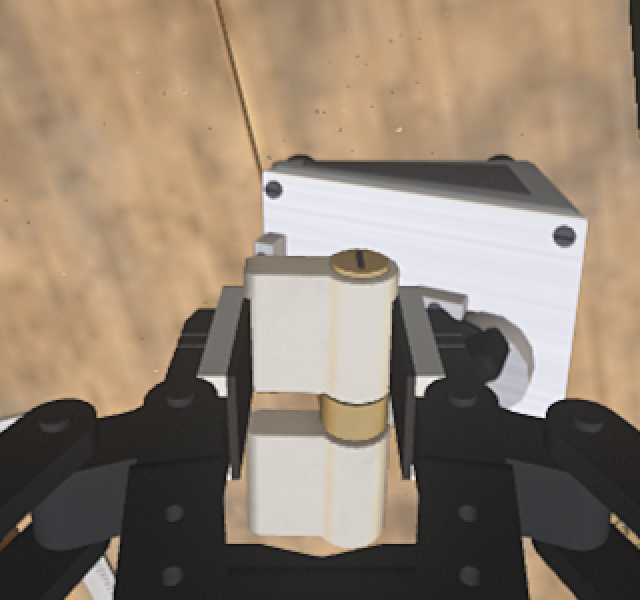

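```bash
python3 - <<'E'
from h import *
import pickle
c,V=pickle.load(open("w4.pkl","rb"))
a=np.radians(-12.47); ux=np.array([np.cos(a),np.sin(a)]); uy=np.array([-ux[1],ux[0]])
f=lambda u,v,z:(lambda p:(round((p[:2]-[.5416,-.0332])@ux*1e3,1),round((p[:2]-[.5416,-.0332])@uy*1e3,1)))(onplane(c,V,u,v,z))
g=lambda X,Y:(160+X/2,150+Y/2)
print("right end top",f(*g(355,545),.1413),"left end bottom",f(*g(290,257),.1245),"left end top",f(*g(290,278),.138))
print("left/right edges",f(*g(248,340),.137),f(*g(396,340),.133))
print("band",f(*g(355,392),.138),f(*g(355,437),.138))
E
```

```text
right end top (np.float64(-17.2), np.float64(-9.0)) left end bottom (np.float64(-32.4), np.float64(56.5)) left end top (np.float64(-31.8), np.float64(58.0))
left/right edges (np.float64(-41.1), np.float64(42.7)) (np.float64(-8.7), np.float64(40.4))
band (np.float64(-17.8), np.float64(30.4)) (np.float64(-17.6), np.float64(18.5))
```

Grip is good: the cylinder is level, with its cam side uphill, at y≈23.5 mm. I'll correct it by 3 mm to the right and lower it.

Emit:
move_arm --steps '[{"gripper": 0, "dx": -0.1, "dy": 0.04, "dz": 0, "turn": 0.02}, {"gripper": 0, "dx": 0, "dy": 0, "dz": 0.6, "turn": 0}, {"gripper": 0, "dx": 0, "dy": 0, "dz": 0.8, "turn": 0}, {"gripper": 0, "dx": 0, "dy": 0, "dz": 0.6, "turn": 0}, {"gripper": 0, "dx": 0, "dy": 0, "dz": 0.3, "turn": 0}, {"gripper": 0, "dx": 0, "dy": 0, "dz": 0.2, "turn": 0}, {"gripper": 0, "dx": 0, "dy": 0, "dz": 0, "turn": 0}, {"gripper": 0, "dx": 0, "dy": 0, "dz": 0, "turn": 0}]'

```text
clock: 7.88
ee_pos: [0.5263, 0.006, 0.0634]
eef_rot: [[0.218, 0.976, 0.001], [0.976, -0.218, -0.0], [-0.0, 0.001, -1.0]]
contact_force: [-0.4, -0.2, -1.6]
finger_gap: 0.0298
grip_force: 59.6
```

Emit:
move_arm --steps '[{"gripper": 0, "dx": 0, "dy": 0, "dz": 0.04, "turn": 0}, {"gripper": 0, "dx": 0, "dy": 0, "dz": 0.03, "turn": 0}, {"gripper": 0, "dx": 0, "dy": 0, "dz": 0, "turn": 0}]'

```text
clock: 8.13
ee_pos: [0.5264, 0.0066, 0.0616]
eef_rot: [[0.217, 0.976, 0.001], [0.976, -0.217, -0.0], [0.0, 0.001, -1.0]]
contact_force: [-0.8, 0.1, -1.3]
finger_gap: 0.03
grip_force: 59.6
```

Emit:
move_arm --steps '[{"gripper": 0, "dx": 0, "dy": 0, "dz": 0.03, "turn": 0}, {"gripper": 0, "dx": 0, "dy": 0, "dz": 0.03, "turn": 0}, {"gripper": 0, "dx": 0, "dy": 0, "dz": 0, "turn": 0}]'

```text
clock: 8.38
ee_pos: [0.5257, 0.0067, 0.059]
eef_rot: [[0.217, 0.976, -0.0], [0.976, -0.217, -0.0], [-0.0, -0.0, -1.0]]
contact_force: [0.2, 0.7, -2.3]
finger_gap: 0.0297
grip_force: 59.6
```

Emit:
move_arm --steps '[{"gripper": 0, "dx": 0, "dy": 0, "dz": 0.03, "turn": 0}, {"gripper": 0, "dx": 0, "dy": 0, "dz": 0, "turn": 0}]'

```text
clock: 8.55
ee_pos: [0.5257, 0.0067, 0.0579]
eef_rot: [[0.217, 0.976, -0.0], [0.976, -0.217, 0.0], [-0.0, -0.0, -1.0]]
contact_force: [0.1, 0.1, -2.0]
finger_gap: 0.0296
grip_force: 59.6
```

Emit:
move_arm --steps '[{"gripper": 38, "dx": 0, "dy": 0, "dz": -0.03, "turn": 0}, {"gripper": 42, "dx": 0, "dy": 0, "dz": -0.03, "turn": 0}, {"gripper": 46, "dx": 0, "dy": 0, "dz": -0.03, "turn": 0}, {"gripper": 50, "dx": 0, "dy": 0, "dz": -0.03, "turn": 0}, {"gripper": 52, "dx": 0, "dy": 0, "dz": 0, "turn": 0}, {"gripper": 52, "dx": 0, "dy": 0, "dz": 0, "turn": 0}]'

```text
clock: 9.05
ee_pos: [0.5261, 0.0066, 0.062]
eef_rot: [[0.217, 0.976, 0.001], [0.976, -0.217, -0.0], [0.0, 0.001, -1.0]]
contact_force: [0.4, -0.4, 0.2]
finger_gap: 0.0442
grip_force: 0.0
```

```bash
python3 - <<'E'
from h import *
import pickle
c,V=cal("wrist"); im=vision.capture("wrist")
cv2.imwrite("pics/w5.png",im[:,:,::-1]); pickle.dump((c,V),open("w5.pkl","wb"))
s=env.sense(); print(s["ee_pos"].round(4),s["clock"],s["finger_gap"],s["contact_force"].round(1))
E
```

```text
[0.5259 0.0066 0.0619] 9.1 0.044657248427009605 [0.5 0.5 0.8]
```

View pics/w5.png

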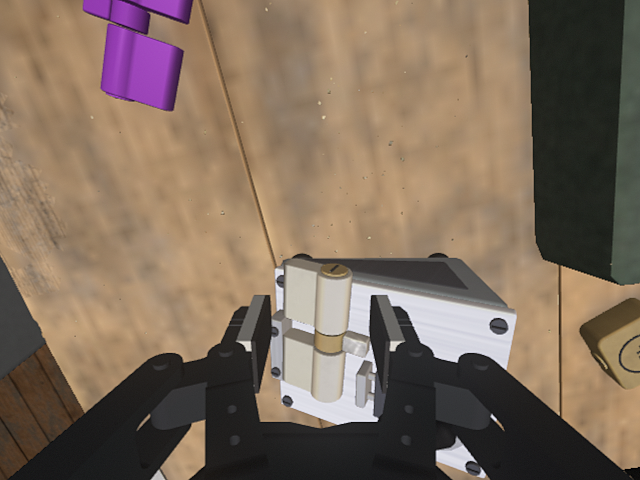

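The cylinder dropped flat between the fence and the open jaw, cam uphill at (358,345). Next I'll check its bed coordinates against the fence.

```bash
cat > bedc.py <<'E'
from h import *
import pickle
th=np.radians(25)
def frame(yaw,o):
    a=np.radians(yaw); X=np.array([np.cos(a)*np.cos(th),np.sin(a)*np.cos(th),np.sin(th)]); Y=np.array([-np.sin(a),np.cos(a),0]); return np.array([X,Y,np.cross(X,Y)]),np.array([*o,.044])
def onbed(c,V,u,v,z,F):
    B,o=F; p,d=ray(c,V,u,v); p=B@(p-o); d=B@d; return (p+d*(z-p[2])/d[2])*1e3
def bproj(c,V,p,F): B,o=F; return proj(c,V,o+B.T@np.asarray(p)*1e-3)
E
python3 - <<'E'
from bedc import *
c,V=pickle.load(open("w5.pkl","rb")); F=frame(-12.47,(.5416,-.0332))
for n,u,v,z in (("FLcorner",277,265,0),("BLcorner",515,310,0),("BRscrew",473,468,0),("fenceL",274,311,.012),("fenceR",279,378,.012),("cyl R end top",328,402,.017),("bible R top",300,392,.0135),("bible L bottom",287,258,0.003),("camtip",369,345,.008),("band a",330,333,.016),("band b",330,351,.016),("bible edge",285,290,.0135)):
    print(n,onbed(c,V,u,v,z,F).round(1))
im=cv2.imread("pics/w5.png"); cv2.imwrite("pics/w5c.png",cv2.resize(im[240:440,250:420],None,fx=3,fy=3,interpolation=cv2.INTER_CUBIC))
E
```

```text
FLcorner [-50.5  46.3   0. ]
BLcorner [60.3 46.3  0. ]
BRscrew [ 55.8 -41.    0. ]
fenceL [-45.8  26.4  12. ]
fenceR [-44.7 -14.6  12. ]
cyl R end top [-13.4 -14.2  17. ]
bible R top [-31.  -17.6  13.5]
bible L bottom [-42.5  52.6   3. ]
camtip [ 3.5 18.2  8. ]
band a [-13.   24.9  16. ]
band b [-13.   15.1  16. ]
bible edge [-37.9  40.6  13.5]
```

View pics/w5c.png

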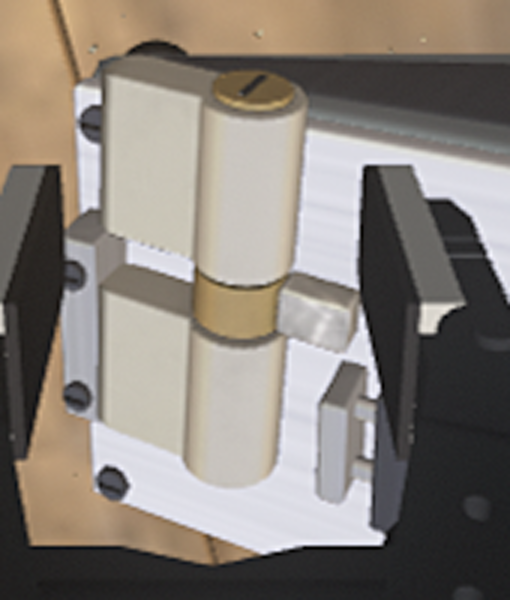

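The cylinder sits right: right end at y≈-14.5 mm, mid at ≈19.5 mm, square to the fence. I'll back off upward, move over the knob and turn the hand across the wing.

Emit:
move_arm --steps '[{"gripper": 52, "dx": 0, "dy": 0, "dz": -0.33, "turn": 0}, {"gripper": 52, "dx": 0, "dy": 0, "dz": -1, "turn": 0}, {"gripper": 52, "dx": 0, "dy": 0, "dz": -1, "turn": 0}, {"gripper": 52, "dx": 0, "dy": 0, "dz": -1, "turn": 0}, {"gripper": 50, "dx": -0.59, "dy": 0.66, "dz": 0, "turn": 0}, {"gripper": 50, "dx": -0.59, "dy": 0.65, "dz": 0, "turn": 0}, {"gripper": 50, "dx": 0, "dy": 0, "dz": 0, "turn": -0.8}, {"gripper": 50, "dx": 0, "dy": 0, "dz": 0, "turn": -1}, {"gripper": 50, "dx": 0, "dy": 0, "dz": 0, "turn": -1}, {"gripper": 50, "dx": 0, "dy": 0, "dz": 0, "turn": -1}]'

```text
clock: 9.93
ee_pos: [0.5566, -0.0367, 0.1623]
eef_rot: [[-0.165, 0.986, 0.0], [0.986, 0.165, -0.0], [-0.0, 0.0, -1.0]]
contact_force: [-0.6, 0.2, -0.6]
finger_gap: 0.0427
grip_force: 0.0
```

Emit:
move_arm --steps '[{"gripper": 50, "dx": 0, "dy": 0, "dz": 0, "turn": -1}, {"gripper": 50, "dx": 0, "dy": 0, "dz": 0, "turn": -1}, {"gripper": 50, "dx": 0, "dy": 0, "dz": 0, "turn": -1}, {"gripper": 50, "dx": 0, "dy": 0, "dz": 0, "turn": -1}, {"gripper": 50, "dx": 0, "dy": 0, "dz": 0, "turn": -1}, {"gripper": 50, "dx": 0, "dy": 0, "dz": 0, "turn": -1}, {"gripper": 50, "dx": 0, "dy": 0, "dz": 0, "turn": -1}, {"gripper": 50, "dx": 0, "dy": 0, "dz": 0, "turn": -1}, {"gripper": 50, "dx": 0, "dy": 0, "dz": 0, "turn": -1}, {"gripper": 50, "dx": 0, "dy": 0, "dz": 0, "turn": -1}]'

```text
clock: 10.77
ee_pos: [0.5566, -0.0364, 0.1624]
eef_rot: [[-0.919, 0.394, 0.001], [0.394, 0.919, -0.0], [-0.001, 0.0, -1.0]]
contact_force: [0.2, 0.3, 0.2]
finger_gap: 0.0429
grip_force: 0.0
```

Emit:
move_arm --steps '[{"gripper": 50, "dx": 0, "dy": 0, "dz": 0, "turn": -1}, {"gripper": 50, "dx": 0, "dy": 0, "dz": 0, "turn": -1}, {"gripper": 50, "dx": 0, "dy": 0, "dz": 0, "turn": -1}, {"gripper": 50, "dx": 0, "dy": 0, "dz": 0, "turn": -1}, {"gripper": 50, "dx": 0, "dy": 0, "dz": 0, "turn": -1}, {"gripper": 50, "dx": 0, "dy": 0, "dz": 0, "turn": -1}, {"gripper": 50, "dx": 0, "dy": 0, "dz": 0, "turn": -1}, {"gripper": 50, "dx": 0, "dy": 0, "dz": 0, "turn": -1}, {"gripper": 50, "dx": 0, "dy": 0, "dz": 0, "turn": -1}, {"gripper": 50, "dx": 0, "dy": 0, "dz": 0, "turn": -0.4}]'

```text
clock: 11.6
ee_pos: [0.5565, -0.0364, 0.1624]
eef_rot: [[-0.86, -0.51, 0.0], [-0.51, 0.86, -0.0], [-0.0, -0.0, -1.0]]
contact_force: [0.8, 0.5, 0.4]
finger_gap: 0.0427
grip_force: 0.0
```

```bash
cat > chk.py <<'E'
from bedc import *
import sys
c,V=cal("wrist"); im=vision.capture("wrist"); cv2.imwrite(f"pics/{sys.argv[1]}.png",im[:,:,::-1]); pickle.dump((c,V),open(sys.argv[1]+".pkl","wb"))
s=env.sense(); R=s["eef_rot"]; d=np.array([.5566,-.0365,.0821])-s["ee_pos"]
print(s["ee_pos"].round(4),"yaw y",np.degrees(np.arctan2(R[1,1],R[0,1])).round(2),"to knob (tool units)",(R.T@d/.03).round(3),s["clock"],s["joint_pos"].round(2),s["finger_gap"])
F=frame(-12.47,(.5416,-.0332))
t=cv2.cvtColor(vision.capture("top"),cv2.COLOR_RGB2BGR); cv2.imwrite(f"pics/{sys.argv[1]}_top.png",t)
E
python3 chk.py k1
```

```text
[ 0.5565 -0.0365  0.1624] yaw y 120.66 to knob (tool units) [ 0.000e+00 -2.000e-03  2.676e+00] 11.65 [-0.21  0.13  1.78 -0.    1.23 -2.31] 0.042740542754194234
```

Emit:
move_arm --steps '[{"gripper": 47, "dx": 0, "dy": 0, "dz": 0.8, "turn": 0}, {"gripper": 47, "dx": 0, "dy": 0, "dz": 0.8, "turn": 0}, {"gripper": 47, "dx": 0, "dy": 0, "dz": 0.6, "turn": 0}, {"gripper": 47, "dx": 0, "dy": 0, "dz": 0.23, "turn": 0}, {"gripper": 47, "dx": 0, "dy": 0, "dz": 0.1, "turn": 0}, {"gripper": 30, "dx": 0, "dy": 0, "dz": 0, "turn": 0}, {"gripper": 22, "dx": 0, "dy": 0, "dz": 0, "turn": 0}, {"gripper": 20, "dx": 0, "dy": 0, "dz": 0, "turn": 0}, {"gripper": 20, "dx": 0, "dy": 0, "dz": 0, "turn": 0}]'

```text
clock: 12.45
ee_pos: [0.5572, -0.0361, 0.0874]
eef_rot: [[-0.863, -0.505, 0.002], [-0.505, 0.863, 0.0], [-0.002, -0.0, -1.0]]
contact_force: [-2.1, 1.6, 5.2]
finger_gap: 0.0173
grip_force: 9.1
```

Emit:
move_arm --steps '[{"gripper": 17, "dx": 0, "dy": 0, "dz": 0, "turn": 0}, {"gripper": 16, "dx": 0, "dy": 0, "dz": 0, "turn": 0}, {"gripper": 16, "dx": 0, "dy": 0, "dz": 0, "turn": 0}]'

```text
clock: 12.7
ee_pos: [0.5574, -0.0356, 0.0879]
eef_rot: [[-0.863, -0.505, 0.002], [-0.505, 0.863, 0.001], [-0.002, -0.0, -1.0]]
contact_force: [-2.9, 4.6, 8.6]
finger_gap: 0.0136
grip_force: 15.8
```

Emit:
move_arm --steps '[{"gripper": 15, "dx": 0, "dy": 0.03, "dz": 0, "turn": 0}, {"gripper": 14, "dx": 0, "dy": 0, "dz": 0.02, "turn": 0}, {"gripper": 13, "dx": 0, "dy": 0, "dz": 0, "turn": 0}, {"gripper": 13, "dx": 0, "dy": 0, "dz": 0, "turn": 0}]'

```text
clock: 13.03
ee_pos: [0.5581, -0.0359, 0.0882]
eef_rot: [[-0.863, -0.505, 0.005], [-0.505, 0.863, -0.001], [-0.003, -0.003, -1.0]]
contact_force: [-2.3, 0.5, 10.7]
finger_gap: 0.0122
grip_force: 42.3
```

```bash
python3 -c "
from station import env
s=env.sense();R=s['eef_rot'];print((R.T@s['contact_force']).round(1),(R.T@s['torque']).round(2),s['ee_pos'].round(4),s['finger_gap'],s['grip_force'])"
```

```text
[  1.7   1.5 -10.7] [0.15 0.35 0.26] [ 0.5581 -0.0359  0.0882] 0.012206153511500858 42.31957532465458
```

Emit:
move_arm --steps '[{"gripper": 12, "dx": 0, "dy": 0, "dz": 0.03, "turn": 0}, {"gripper": 12, "dx": 0, "dy": 0, "dz": 0.03, "turn": 0}, {"gripper": 12, "dx": 0, "dy": 0, "dz": 0.02, "turn": 0}, {"gripper": 12, "dx": 0, "dy": 0, "dz": 0, "turn": 0}]'

```text
clock: 13.37
ee_pos: [0.559, -0.0361, 0.0884]
eef_rot: [[-0.863, -0.505, 0.006], [-0.505, 0.863, -0.001], [-0.005, -0.004, -1.0]]
contact_force: [-8.7, 0.7, 25.8]
finger_gap: 0.0115
grip_force: 53.7
```

```bash
cat > f.py <<'E'
from station import env
import numpy as np
s=env.sense();R=s['eef_rot'];print((R.T@s['contact_force']).round(1),(R.T@s['torque']).round(2),s['ee_pos'].round(4),"yaw",np.degrees(np.arctan2(R[1,1],R[0,1])).round(1),s['finger_gap'],s['grip_force'],s['clock'])
E
python3 f.py
```

```text
[  7.    4.8 -25.8] [-0.39  1.11  0.27] [ 0.559  -0.0361  0.0884] yaw 120.3 0.011478000784711619 53.74584252946079 13.3667
```

Emit:
move_arm --steps '[{"gripper": 12, "dx": 0.04, "dy": 0.02, "dz": 0, "turn": 0}, {"gripper": 12, "dx": 0.03, "dy": 0.02, "dz": 0, "turn": 0}, {"gripper": 12, "dx": 0, "dy": 0, "dz": 0, "turn": 0}]'

```text
clock: 13.62
ee_pos: [0.5573, -0.0359, 0.0879]
eef_rot: [[-0.863, -0.505, 0.009], [-0.505, 0.863, -0.001], [-0.007, -0.005, -1.0]]
contact_force: [-3.0, 3.5, 18.1]
finger_gap: 0.0113
grip_force: 56.1
```

```bash
python3 f.py; python3 - <<'E'
from h import *
c,V=cal("top"); im=vision.capture("top"); d=cv2.cvtColor(im,cv2.COLOR_RGB2BGR); cv2.imwrite("pics/t6.png",d)
a=cv2.imread("pics/top0.png")
def corners(im):
    h=cv2.cvtColor(im,cv2.COLOR_BGR2HSV); m=((h[...,1]<45)&(h[...,2]>150)).astype(np.uint8)*255
    k=np.zeros_like(m); k[200:265,300:356]=m[200:265,300:356]; cs,_=cv2.findContours(k,0,1); b=max(cs,key=cv2.contourArea); hu=cv2.convexHull(b)
    q=cv2.approxPolyDP(hu,.03*cv2.arcLength(hu,True),True)[:,0]; return cv2.contourArea(hu),q.tolist()
print(corners(a),corners(d))
E
```

```text
[  0.7   4.4 -18.2] [0.07 0.15 0.25] [ 0.5573 -0.0359  0.0879] yaw 120.3 0.011275764045091698 56.09607173362747 13.6167
(1938.5, [[312, 206], [351, 213], [341, 260], [304, 253]]) (1229.0, [[349, 223], [341, 260], [305, 254], [300, 248], [303, 236]])
```

Emit:
move_arm --steps '[{"gripper": 12, "dx": 0, "dy": 0, "dz": 0.02, "turn": 0.5}, {"gripper": 12, "dx": 0, "dy": 0, "dz": 0, "turn": 0.5}, {"gripper": 12, "dx": 0, "dy": 0, "dz": 0, "turn": 0.5}]'

```text
clock: 13.92
ee_pos: [0.5579, -0.0358, 0.088]
eef_rot: [[-0.929, -0.369, 0.01], [-0.369, 0.929, -0.001], [-0.008, -0.005, -1.0]]
contact_force: [-4.7, 2.9, 21.9]
finger_gap: 0.0111
grip_force: 45.5
```

```bash
python3 f.py
```

```text
[  3.1   4.3 -22. ] [-0.37 -0.01 -0.32] [ 0.5579 -0.0358  0.088 ] yaw 111.7 0.011148220450272268 45.510612776270136 13.9167
```

Emit:
move_arm --steps '[{"gripper": 10, "dx": 0.02, "dy": 0.03, "dz": 0, "turn": 0.6}, {"gripper": 9, "dx": 0.01, "dy": 0.01, "dz": 0, "turn": 0.6}, {"gripper": 8, "dx": 0, "dy": 0, "dz": 0, "turn": 0.6}, {"gripper": 8, "dx": 0, "dy": 0, "dz": 0, "turn": 0.6}]'

```text
clock: 14.25
ee_pos: [0.5562, -0.0357, 0.0876]
eef_rot: [[-0.991, -0.137, 0.009], [-0.137, 0.991, -0.002], [-0.008, -0.004, -1.0]]
contact_force: [-3.9, 0.6, 20.3]
finger_gap: 0.0089
grip_force: 59.9
```

```bash
python3 f.py
```

```text
[  3.6   1.  -20.3] [ 0.36  0.29 -0.1 ] [ 0.5562 -0.0357  0.0876] yaw 97.9 0.008947152647753608 59.88291425281204 14.25
```

Emit:
move_arm --steps '[{"gripper": 5, "dx": 0.03, "dy": 0, "dz": 0, "turn": 0.6}, {"gripper": 5, "dx": 0, "dy": 0, "dz": 0, "turn": 0.6}, {"gripper": 5, "dx": 0, "dy": 0, "dz": 0, "turn": 0.6}]'

```text
clock: 14.5
ee_pos: [0.5558, -0.0358, 0.0874]
eef_rot: [[-0.999, 0.043, 0.01], [0.043, 0.999, -0.002], [-0.01, -0.002, -1.0]]
contact_force: [-2.6, 1.9, 18.9]
finger_gap: 0.0092
grip_force: 59.4
```

```bash
cat > t.py <<'E'
from h import *
def corners(im):
    h=cv2.cvtColor(im,cv2.COLOR_BGR2HSV); m=((h[...,1]<45)&(h[...,2]>150)).astype(np.uint8)*255
    k=np.zeros_like(m); k[225:268,297:356]=m[225:268,297:356]; cs,_=cv2.findContours(k,0,1); b=max(cs,key=cv2.contourArea); p=b[:,0]
    return [p[np.argmax(p@d)].tolist() for d in np.array([[1,1],[-1,1.],[1,4],[.2,1]])], cv2.boundingRect(b)
print(corners(cv2.imread("pics/top0.png")),corners(vision.capture("top")[:,:,::-1].copy()))
E
python3 f.py; python3 t.py
```

```text
[  2.5   1.8 -18.9] [ 0.26 -0.23 -0.09] [ 0.5558 -0.0358  0.0874] yaw 87.6 0.009211079175005587 59.402170716784894 14.5
([[341, 260], [304, 253], [341, 260], [341, 260]], (304, 225, 46, 36)) ([[341, 260], [304, 254], [341, 260], [341, 260]], (300, 228, 48, 33))
```

Emit:
move_arm --steps '[{"gripper": 5, "dx": 0.02, "dy": 0.01, "dz": 0.02, "turn": 0.6}, {"gripper": 5, "dx": 0, "dy": 0, "dz": 0, "turn": 0.6}, {"gripper": 5, "dx": 0, "dy": 0, "dz": 0, "turn": 0.6}, {"gripper": 5, "dx": 0, "dy": 0, "dz": 0, "turn": 0.6}]'

```text
clock: 14.88
ee_pos: [0.5559, -0.0353, 0.0873]
eef_rot: [[-0.96, 0.279, 0.011], [0.279, 0.96, -0.002], [-0.011, 0.001, -1.0]]
contact_force: [-1.1, 0.8, 18.1]
finger_gap: 0.0084
grip_force: 60.7
```

```bash
python3 f.py
```

```text
[  1.1   0.5 -18.1] [-0.52 -0.44 -0.41] [ 0.5559 -0.0353  0.0873] yaw 73.8 0.00841434837395378 60.726214674068615 14.8833
```

Emit:
move_arm --steps '[{"gripper": 5, "dx": 0, "dy": 0, "dz": 0.03, "turn": 0.6}, {"gripper": 5, "dx": 0, "dy": 0, "dz": 0, "turn": 0.6}, {"gripper": 5, "dx": 0, "dy": 0, "dz": 0, "turn": 0.6}]'

```text
clock: 15.13
ee_pos: [0.5563, -0.0352, 0.0871]
eef_rot: [[-0.895, 0.446, 0.012], [0.446, 0.895, -0.002], [-0.011, 0.004, -1.0]]
contact_force: [-1.3, 0.9, 22.2]
finger_gap: 0.0087
grip_force: 66.1
```

```bash
python3 f.py; python3 t.py
```

```text
[  1.3   0.3 -22.2] [-0.72 -0.1  -0.54] [ 0.5563 -0.0352  0.0871] yaw 63.5 0.008749732160417871 66.09841650060844 15.1333
([[341, 260], [304, 253], [341, 260], [341, 260]], (304, 225, 46, 36)) ([[338, 261], [302, 251], [338, 261], [338, 261]], (298, 225, 48, 37))
```

```bash
cat > e.py <<'E'
from h import *
c,V=cal("top")
def front(im,tag):
    g=cv2.cvtColor(im,cv2.COLOR_BGR2HSV).astype(float); s=g[...,1]; L=[]
    for u in range(307,334):   # sub-pixel saturation edge, front edge of the bed
        col=s[240:272,u]; k=[i for i in range(31) if col[i]<60<=col[i+1]]
        if k: i=k[-1]; L.append((u,240+i+(60-col[i])/(col[i+1]-col[i])))
    P=np.array([onplane(c,V,*p,.022)[:2] for p in L]); m=np.median(P,0); d=cv2.fitLine(P.astype(np.float32),cv2.DIST_HUBER,0,1e-4,1e-4).ravel()
    y=np.degrees(np.arctan2(d[1],d[0]))%180-90
    # right edge: rows 225..252
    Q=[]
    for v in range(238,254):
        r=s[v,325:365]; k=[i for i in range(39) if r[i]<60<=r[i+1]]
        if k: i=k[-1]; Q.append((325+i+(60-r[i])/(r[i+1]-r[i]),v))
    print(tag,"front yaw",y.round(2),"pt",d[2:].round(4),"n",len(L),"right edge px",[ (round(float(a),1),b) for a,b in Q[::5]])
if __name__=="__main__":
    front(cv2.imread("pics/top0.png"),"t0"); front(cv2.imread("pics/t6.png"),"t6"); im=vision.capture("top")[:,:,::-1].copy(); cv2.imwrite("pics/te.png",im); front(im,"now")
E
python3 e.py
```

```text
t0 front yaw -12.17 pt [ 0.493  -0.0236] n 27 right edge px [(346.7, 238), (345.8, 243), (344.6, 248), (343.6, 253)]
t6 front yaw -10.98 pt [ 0.4954 -0.0128] n 27 right edge px [(346.7, 238), (352.1, 243), (344.8, 248), (363.2, 253)]
now front yaw -16.86 pt [ 0.4942 -0.0188] n 27 right edge px [(345.6, 238), (347.2, 243), (342.8, 248), (341.6, 253)]
```

The bed's front edge shows the stand was carried about 4.7° clockwise. To undo it, I'll ease the press and turn the gripped knob and stand back together, then press harder and continue.

Emit:
move_arm --steps '[{"gripper": 5, "dx": 0, "dy": 0, "dz": -0.06, "turn": 0}, {"gripper": 5, "dx": 0, "dy": 0, "dz": -0.06, "turn": 0}, {"gripper": 5, "dx": 0, "dy": 0, "dz": 0, "turn": 0}]'

```text
clock: 15.48
ee_pos: [0.5546, -0.035, 0.0878]
eef_rot: [[-0.896, 0.444, 0.009], [0.444, 0.896, -0.001], [-0.008, 0.003, -1.0]]
contact_force: [3.1, -1.0, 9.3]
finger_gap: 0.0086
grip_force: 60.9
```

```bash
python3 f.py; python3 e.py|tail -1
```

```text
[-3.3  0.5 -9.3] [-0.8  -0.89  0.02] [ 0.5546 -0.035   0.0878] yaw 63.6 0.00861300561642199 60.88110750017222 15.4833
now front yaw -17.4 pt [ 0.4927 -0.0176] n 27 right edge px [(345.7, 238), (344.7, 243), (342.7, 248), (341.6, 253)]
```

Emit:
move_arm --steps '[{"gripper": 5, "dx": -0.03, "dy": 0, "dz": -0.05, "turn": 0}, {"gripper": 5, "dx": 0, "dy": 0, "dz": 0, "turn": -0.3}, {"gripper": 5, "dx": 0, "dy": 0, "dz": 0, "turn": -0.3}, {"gripper": 5, "dx": 0, "dy": 0, "dz": 0, "turn": -0.3}, {"gripper": 5, "dx": 0, "dy": 0, "dz": 0, "turn": 0}, {"gripper": 5, "dx": 0, "dy": 0, "dz": 0, "turn": 0}]'

```text
clock: 16.03
ee_pos: [0.5537, -0.0362, 0.0875]
eef_rot: [[-0.932, 0.363, 0.005], [0.363, 0.932, -0.002], [-0.005, -0.0, -1.0]]
contact_force: [3.2, -3.2, 6.6]
finger_gap: 0.0087
grip_force: 59.6
```

```bash
python3 f.py; python3 e.py|tail -1
```

```text
[-4.2 -1.8 -6.6] [ 0.08 -1.33  0.09] [ 0.5537 -0.0362  0.0875] yaw 68.7 0.008656894665966591 59.569988324074075 16.0333
now front yaw -16.65 pt [ 0.4921 -0.018 ] n 27 right edge px [(346.7, 238), (344.7, 243), (343.7, 248), (363.3, 253)]
```

```bash
cat > s.py <<'E'
from bedc import *
F0=frame(-12.47,(.5416,-.0332))
c2,V2=pickle.load(open("w2.pkl","rb")); im2=cv2.imread("pics/w2.png")
SC=np.array([[-47,40],[57,40],[57,-40],[-47,-40]],float) # nominal
def find(c,V,im,F,pts,win):
    g=cv2.cvtColor(im,cv2.COLOR_BGR2GRAY); out=[]
    for p in pts:
        u,v=bproj(c,V,[*p,0.5],F); x0,y0=int(u)-win,int(v)-win; 
        if x0<0 or y0<0 or x0+2*win>640 or y0+2*win>480: out.append(None); continue
        r=g[y0:y0+2*win,x0:x0+2*win]; n,l,st,ce=cv2.connectedComponentsWithStats((r<95).astype(np.uint8))
        k=[i for i in range(1,n) if 8<st[i,4]<260 and st[i,0]>0 and st[i,1]>0 and st[i,0]+st[i,2]<2*win and st[i,1]+st[i,3]<2*win and .4<st[i,2]/st[i,3]<2.5]
        out.append([(tuple((ce[i]+[x0,y0]).round(1)),int(st[i,4]),tuple((ce[i]+[x0,y0]-[u,v]).round(1))) for i in k])
    return out
if __name__=="__main__":
    B=[]
    for i,o in enumerate(find(c2,V2,im2,F0,SC,9)):
        print("w2",i,o)
        if o: B.append(onbed(c2,V2,*o[0][0],0.0005,F0)[:2].round(1)); print(B[-1])
    c,V=cal("wrist"); im=vision.capture("wrist")[:,:,::-1].copy(); cv2.imwrite("pics/s1.png",im)
    for i,o in enumerate(find(c,V,im,F0,SC,30)): print("now",i,bproj(c,V,[*SC[i],.5],F0).round(1),o)
E
python3 s.py
```

```text
w2 0 [((np.float64(344.4), np.float64(38.2)), 40, (np.float64(-0.9), np.float64(0.5)))]
[-47.6  39.3]
w2 1 [((np.float64(449.0), np.float64(88.5)), 48, (np.float64(-2.4), np.float64(-0.6)))]
[55.1 39.6]
w2 2 [((np.float64(396.4), np.float64(175.2)), 37, (np.float64(-1.0), np.float64(-2.3)))]
[ 55.2 -38.8]
w2 3 [((np.float64(303.2), np.float64(121.0)), 30, (np.float64(0.3), np.float64(-1.2)))]
[-47.3 -38.9]
now 0 [376.7 160.4] [((np.float64(384.8), np.float64(161.6)), 91, (np.float64(8.1), np.float64(1.3)))]
now 1 [408.7 356.5] []
now 2 [254.7 376.4] []
now 3 [232.4 182.9] [((np.float64(240.8), np.float64(171.2)), 109, (np.float64(8.4), np.float64(-11.7)))]
```

```bash
cat > y.py <<'E'
from s import *
T=np.array([[-47.6,39.3],[-47.3,-38.9]])
def pose():
    c,V=cal("wrist"); im=vision.capture("wrist")[:,:,::-1].copy(); cv2.imwrite("pics/s.png",im)
    o=find(c,V,im,F0,T,26); o[0]=min(o[0],key=lambda k:np.hypot(*k[2])); o[1]=min(o[1],key=lambda k:np.hypot(*k[2]))
    z=.044+T[:,0]*1e-3*np.sin(th); P=np.array([onplane(c,V,*k[0],zz)[:2] for k,zz in zip(o,z)])
    B,oo=F0; Q=np.array([(oo+B.T@np.r_[t*1e-3,.0005])[:2] for t in T])
    d=P[0]-P[1]; e=Q[0]-Q[1]; print("px",[k[0] for k in o],"sep mm",(np.linalg.norm(d)*1e3).round(1),(np.linalg.norm(e)*1e3).round(1),"dyaw deg",np.degrees(np.arctan2(e[0]*d[1]-e[1]*d[0],d@e)).round(2),"shift mm",((P-Q)*1e3).round(1).tolist())
    a=np.arctan2(e[0]*d[1]-e[1]*d[0],d@e); R=np.array([[np.cos(a),-np.sin(a)],[np.sin(a),np.cos(a)]])
    k=np.array([.5416,-.0332]); print("origin moved mm",((P.mean(0)+R@(k-Q.mean(0))-k)*1e3).round(1))
pose()
E
python3 y.py
```

```text
px [(np.float64(384.8), np.float64(161.6)), (np.float64(240.8), np.float64(171.2))] sep mm 78.8 78.2 dyaw deg -5.24 shift mm [[3.0, 4.6], [-4.1, 5.8]]
origin moved mm [-1.6  1.4]
```

Emit:
move_arm --steps '[{"gripper": 11, "dx": -0.05, "dy": -0.02, "dz": -0.03, "turn": 0}, {"gripper": 11, "dx": 0, "dy": 0, "dz": -0.03, "turn": 0}, {"gripper": 11, "dx": 0, "dy": 0, "dz": 0, "turn": 0}, {"gripper": 11, "dx": 0, "dy": 0, "dz": 0, "turn": 0}]'

```text
clock: 16.52
ee_pos: [0.5525, -0.0362, 0.0873]
eef_rot: [[-0.932, 0.362, -0.001], [0.362, 0.932, 0.0], [0.001, -0.0, -1.0]]
contact_force: [1.6, -0.7, 1.9]
finger_gap: 0.0099
grip_force: 22.6
```

```bash
python3 f.py; python3 y.py
```

```text
[-1.7 -0.1 -1.9] [-0.17 -0.53  0.07] [ 0.5525 -0.0362  0.0873] yaw 68.8 0.009898960790837784 22.561592784477398 16.5167
px [(np.float64(386.3), np.float64(163.5)), (np.float64(241.7), np.float64(172.1))] sep mm 79.2 78.2 dyaw deg -5.58 shift mm [[2.8, 5.1], [-4.9, 6.1]]
origin moved mm [-2.2  1.6]
```

Emit:
move_arm --steps '[{"gripper": 11, "dx": 0, "dy": 0, "dz": 0, "turn": -0.3}, {"gripper": 11, "dx": 0, "dy": 0, "dz": 0, "turn": -0.3}, {"gripper": 11, "dx": 0, "dy": 0, "dz": 0, "turn": -0.3}, {"gripper": 11, "dx": 0, "dy": 0, "dz": 0, "turn": 0}, {"gripper": 11, "dx": 0, "dy": 0, "dz": 0, "turn": 0}]'

```text
clock: 16.98
ee_pos: [0.5525, -0.0359, 0.0872]
eef_rot: [[-0.961, 0.277, -0.001], [0.277, 0.961, 0.0], [0.001, 0.0, -1.0]]
contact_force: [1.3, -0.3, 1.4]
finger_gap: 0.0096
grip_force: 22.7
```

```bash
python3 f.py; python3 y.py
```

```text
[-1.4  0.  -1.4] [-0.45 -0.49  0.06] [ 0.5525 -0.0359  0.0872] yaw 73.9 0.009609041524988622 22.747926927404478 16.9833
px [(np.float64(385.8), np.float64(162.8)), (np.float64(242.0), np.float64(172.1))] sep mm 78.7 78.2 dyaw deg -0.16 shift mm [[-2.5, 1.2], [-2.8, 0.7]]
origin moved mm [-2.7  0.8]
```

Emit:
move_arm --steps '[{"gripper": 11, "dx": -0.045, "dy": 0, "dz": 0, "turn": 0}, {"gripper": 11, "dx": -0.045, "dy": 0, "dz": 0, "turn": 0}, {"gripper": 11, "dx": 0, "dy": 0, "dz": 0, "turn": 0}, {"gripper": 11, "dx": 0, "dy": 0, "dz": 0, "turn": 0}]'

```text
clock: 17.37
ee_pos: [0.5544, -0.0368, 0.0873]
eef_rot: [[-0.961, 0.276, -0.003], [0.276, 0.961, 0.0], [0.003, -0.001, -1.0]]
contact_force: [-4.2, 0.5, 5.4]
finger_gap: 0.0096
grip_force: 23.5
```

```bash
python3 f.py; python3 y.py
```

```text
[ 4.2 -0.7 -5.4] [-0.17  0.59 -0.07] [ 0.5544 -0.0368  0.0873] yaw 74.0 0.009563575740794533 23.4661218279507 17.3667
px [(np.float64(386.1), np.float64(162.5)), (np.float64(241.4), np.float64(172.1))] sep mm 79.3 78.2 dyaw deg -0.01 shift mm [[-0.9, 0.5], [-1.2, -0.6]]
origin moved mm [-1.  -0.1]
```

Emit:
move_arm --steps '[{"gripper": 11, "dx": 0.04, "dy": -0.01, "dz": 0.04, "turn": 0}, {"gripper": 11, "dx": 0.04, "dy": -0.01, "dz": 0.05, "turn": 0}, {"gripper": 11, "dx": 0.04, "dy": -0.01, "dz": 0.05, "turn": 0}, {"gripper": 11, "dx": 0, "dy": 0, "dz": 0, "turn": 0}, {"gripper": 11, "dx": 0, "dy": 0, "dz": 0, "turn": 0}]'

```text
clock: 17.83
ee_pos: [0.5538, -0.0367, 0.0869]
eef_rot: [[-0.961, 0.276, 0.004], [0.276, 0.961, -0.0], [-0.004, 0.001, -1.0]]
contact_force: [-5.3, 3.3, 22.0]
finger_gap: 0.0096
grip_force: 25.4
```

```bash
python3 f.py; python3 y.py
```

```text
[  5.9   1.7 -22. ] [-0.58  0.8  -0.11] [ 0.5538 -0.0367  0.0869] yaw 74.0 0.009608664991521581 25.396839579334483 17.8333
px [(np.float64(386.2), np.float64(162.5)), (np.float64(241.3), np.float64(172.1))] sep mm 79.1 78.2 dyaw deg -0.02 shift mm [[-1.1, 0.4], [-1.3, -0.5]]
origin moved mm [-1.2 -0. ]
```

Emit:
move_arm --steps '[{"gripper": 11, "dx": 0.05, "dy": 0.01, "dz": 0.03, "turn": 0}, {"gripper": 11, "dx": 0.05, "dy": 0.01, "dz": 0.03, "turn": 0}, {"gripper": 11, "dx": 0, "dy": 0, "dz": 0, "turn": 0}]'

```text
clock: 18.13
ee_pos: [0.5536, -0.0366, 0.0868]
eef_rot: [[-0.961, 0.276, 0.01], [0.276, 0.961, -0.003], [-0.011, 0.0, -1.0]]
contact_force: [-1.1, -0.2, 24.5]
finger_gap: 0.01
grip_force: 25.6
```

```bash
python3 f.py
```

```text
[  0.7  -0.4 -24.5] [-0.12  0.04 -0.12] [ 0.5536 -0.0366  0.0868] yaw 74.0 0.009960582487051258 25.553388779517263 18.1333
```

Pressing 24.5 N straight down, with almost no sideways force. Turning on in small steps.

Emit:
move_arm --steps '[{"gripper": 10, "dx": 0, "dy": 0, "dz": 0.02, "turn": 0.4}, {"gripper": 10, "dx": 0, "dy": 0, "dz": 0, "turn": 0.4}, {"gripper": 10, "dx": 0, "dy": 0, "dz": 0, "turn": 0.4}, {"gripper": 10, "dx": 0, "dy": 0, "dz": 0, "turn": 0.4}]'

```text
clock: 18.47
ee_pos: [0.5538, -0.0365, 0.0867]
eef_rot: [[-0.904, 0.427, 0.01], [0.427, 0.904, -0.003], [-0.01, 0.002, -1.0]]
contact_force: [-1.6, 0.3, 25.6]
finger_gap: 0.0093
grip_force: 50.0
```

```bash
python3 f.py; python3 y.py
```

```text
[  1.3  -0.3 -25.6] [-0.47  0.15 -0.46] [ 0.5538 -0.0365  0.0867] yaw 64.7 0.00930340638816784 50.04221734022394 18.4667
px [(np.float64(368.5), np.float64(152.5)), (np.float64(227.4), np.float64(184.0))] sep mm 78.9 78.2 dyaw deg -0.6 shift mm [[-1.0, 0.9], [-1.9, 0.4]]
origin moved mm [-1.5  0.2]
```

Emit:
move_arm --steps '[{"gripper": 10, "dx": 0.03, "dy": 0, "dz": 0.04, "turn": 0}, {"gripper": 10, "dx": 0.03, "dy": -0.01, "dz": 0.04, "turn": 0}, {"gripper": 10, "dx": 0, "dy": 0, "dz": 0, "turn": 0.3}, {"gripper": 10, "dx": 0, "dy": 0, "dz": 0, "turn": 0.3}]'

```text
clock: 18.85
ee_pos: [0.5538, -0.0364, 0.0865]
eef_rot: [[-0.877, 0.479, 0.014], [0.479, 0.878, -0.003], [-0.014, 0.004, -1.0]]
contact_force: [-4.9, 0.3, 37.2]
finger_gap: 0.0093
grip_force: 57.8
```

```bash
python3 f.py; python3 y.py
```

```text
[  3.9  -2.  -37.3] [-0.38  0.52 -0.66] [ 0.5538 -0.0364  0.0865] yaw 61.3 0.009298718616375887 57.81959243584424 18.85
px [(np.float64(360.9), np.float64(149.5)), (np.float64(222.1), np.float64(189.6))] sep mm 78.9 78.2 dyaw deg -0.54 shift mm [[-0.9, 0.8], [-1.8, 0.3]]
origin moved mm [-1.5  0.1]
```

Emit:
move_arm --steps '[{"gripper": 10, "dx": 0.03, "dy": -0.02, "dz": -0.02, "turn": 0.3}, {"gripper": 10, "dx": 0, "dy": 0, "dz": -0.01, "turn": 0.3}, {"gripper": 10, "dx": 0, "dy": 0, "dz": 0, "turn": 0.3}]'

```text
clock: 19.15
ee_pos: [0.5533, -0.0365, 0.0867]
eef_rot: [[-0.831, 0.557, 0.016], [0.557, 0.831, -0.003], [-0.015, 0.006, -1.0]]
contact_force: [1.6, 0.1, 29.1]
finger_gap: 0.0094
grip_force: 62.2
```

```bash
python3 f.py; python3 y.py
```

```text
[ -1.6   1.2 -29.1] [-0.93 -0.16 -0.68] [ 0.5533 -0.0365  0.0867] yaw 56.2 0.009386886027689622 62.21449908334762 19.15
px [(np.float64(353.8), np.float64(147.3)), (np.float64(218.1), np.float64(194.9))] sep mm 78.9 78.2 dyaw deg -2.58 shift mm [[0.3, 2.3], [-3.3, 2.5]]
origin moved mm [-1.9  0.5]
```

The tilted wing's tight grip is fighting the turn. I'll loosen the grip to use the fingers as a fork while still pressing, and continue.

Emit:
move_arm --steps '[{"gripper": 13, "dx": 0, "dy": 0, "dz": 0, "turn": 0}, {"gripper": 14, "dx": 0, "dy": 0, "dz": 0, "turn": 0}, {"gripper": 14, "dx": 0, "dy": 0, "dz": 0, "turn": 0}]'

```text
clock: 19.45
ee_pos: [0.5529, -0.0367, 0.0858]
eef_rot: [[-0.831, 0.556, 0.015], [0.556, 0.831, -0.004], [-0.014, 0.005, -1.0]]
contact_force: [3.7, -1.5, 24.1]
finger_gap: 0.0117
grip_force: 20.6
```

```bash
python3 f.py; python3 y.py
```

```text
[ -4.3   1.  -24. ] [-0.37 -0.73 -0.06] [ 0.5529 -0.0367  0.0858] yaw 56.2 0.011660019282704843 20.644789298064552 19.45
px [(np.float64(355.0), np.float64(147.7)), (np.float64(218.8), np.float64(195.0))] sep mm 78.8 78.2 dyaw deg -2.73 shift mm [[0.4, 2.5], [-3.4, 2.8]]
origin moved mm [-2.   0.7]
```

Emit:
move_arm --steps '[{"gripper": 14, "dx": -0.04, "dy": 0.01, "dz": 0.04, "turn": 0.3}, {"gripper": 14, "dx": 0, "dy": 0, "dz": 0, "turn": 0.3}, {"gripper": 14, "dx": 0, "dy": 0, "dz": 0, "turn": 0.3}]'

```text
clock: 19.75
ee_pos: [0.5532, -0.0364, 0.0856]
eef_rot: [[-0.777, 0.629, 0.012], [0.629, 0.777, -0.003], [-0.011, 0.006, -1.0]]
contact_force: [-5.3, 1.7, 35.4]
finger_gap: 0.0121
grip_force: 41.2
```

```bash
python3 f.py; python3 y.py
```

```text
[  4.8  -1.8 -35.5] [-0.26  0.68 -0.47] [ 0.5532 -0.0364  0.0856] yaw 51.0 0.012070854239699905 41.227701720781624 19.75
px [(np.float64(343.0), np.float64(145.2)), (np.float64(212.6), np.float64(204.1))] sep mm 78.7 78.2 dyaw deg -2.9 shift mm [[0.4, 2.6], [-3.5, 3.1]]
origin moved mm [-2.1  0.7]
```

Emit:
move_arm --steps '[{"gripper": 15.5, "dx": 0.02, "dy": -0.01, "dz": 0, "turn": 0.3}, {"gripper": 15.5, "dx": 0, "dy": 0, "dz": 0, "turn": 0.3}, {"gripper": 15.5, "dx": 0, "dy": 0, "dz": 0, "turn": 0.3}]'

```text
clock: 20.05
ee_pos: [0.5528, -0.0362, 0.0856]
eef_rot: [[-0.717, 0.696, 0.013], [0.696, 0.718, -0.002], [-0.011, 0.007, -1.0]]
contact_force: [-3.5, 3.0, 34.1]
finger_gap: 0.0133
grip_force: 39.0
```

```bash
python3 f.py; python3 y.py
```

```text
[  4.2  -0.  -34.1] [-0.36  0.57 -0.51] [ 0.5528 -0.0362  0.0856] yaw 45.9 0.013281461742828687 38.95559318130836 20.05
px [(np.float64(331.2), np.float64(144.2)), (np.float64(208.0), np.float64(214.5))] sep mm 78.8 78.2 dyaw deg -2.84 shift mm [[0.3, 2.7], [-3.6, 3.0]]
origin moved mm [-2.1  0.8]
```

Emit:
move_arm --steps '[{"gripper": 16.5, "dx": 0.03, "dy": 0, "dz": 0, "turn": 0.3}, {"gripper": 16.5, "dx": 0, "dy": 0, "dz": 0, "turn": 0.3}, {"gripper": 16.5, "dx": 0, "dy": 0, "dz": 0, "turn": 0.3}]'

```text
clock: 20.35
ee_pos: [0.5525, -0.0359, 0.0856]
eef_rot: [[-0.652, 0.758, 0.014], [0.758, 0.652, -0.003], [-0.011, 0.009, -1.0]]
contact_force: [-2.5, 0.7, 33.0]
finger_gap: 0.0141
grip_force: 39.1
```

```bash
python3 f.py; python3 y.py
```

```text
[  1.8  -1.2 -33. ] [-0.35  0.23 -0.46] [ 0.5525 -0.0359  0.0856] yaw 40.7 0.014146736426204377 39.07859981420188 20.35
px [(np.float64(319.1), np.float64(144.2)), (np.float64(204.4), np.float64(225.0))] sep mm 78.9 78.2 dyaw deg -2.76 shift mm [[0.2, 2.7], [-3.6, 2.9]]
origin moved mm [-2.2  0.8]
```

Emit:
move_arm --steps '[{"gripper": 17, "dx": 0.02, "dy": 0, "dz": 0, "turn": 0.3}, {"gripper": 17, "dx": 0, "dy": 0, "dz": 0, "turn": 0.3}, {"gripper": 17, "dx": 0, "dy": 0, "dz": 0, "turn": 0.2}]'

```text
clock: 20.65
ee_pos: [0.5523, -0.0357, 0.0857]
eef_rot: [[-0.589, 0.808, 0.014], [0.808, 0.589, -0.004], [-0.011, 0.01, -1.0]]
contact_force: [-1.9, 0.4, 32.3]
finger_gap: 0.0146
grip_force: 40.4
```

```bash
python3 f.py; python3 y.py
```

```text
[  1.1  -1.  -32.4] [-0.34  0.11 -0.48] [ 0.5523 -0.0357  0.0857] yaw 36.1 0.014645019533142489 40.356103196390904 20.65
px [(np.float64(307.9), np.float64(145.0)), (np.float64(202.1), np.float64(234.5))] sep mm 78.9 78.2 dyaw deg -2.53 shift mm [[-0.1, 2.6], [-3.6, 2.8]]
origin moved mm [-2.3  0.9]
```

Emit:
move_arm --steps '[{"gripper": 17, "dx": 0.01, "dy": 0, "dz": 0, "turn": 0.3}, {"gripper": 17, "dx": 0, "dy": 0, "dz": 0, "turn": 0.3}, {"gripper": 17, "dx": 0, "dy": 0, "dz": 0, "turn": 0.1}]'

```text
clock: 20.95
ee_pos: [0.5523, -0.0354, 0.0859]
eef_rot: [[-0.531, 0.847, 0.015], [0.847, 0.532, -0.004], [-0.011, 0.011, -1.0]]
contact_force: [-2.7, -0.0, 33.6]
finger_gap: 0.0145
grip_force: 43.8
```

```bash
python3 f.py; python3 y.py
```

```text
[  1.   -1.9 -33.6] [-0.39  0.08 -0.58] [ 0.5523 -0.0354  0.0859] yaw 32.1 0.014509219323259699 43.785728617804125 20.95
px [(np.float64(297.9), np.float64(146.7)), (np.float64(200.6), np.float64(242.8))] sep mm 78.7 78.2 dyaw deg -2.39 shift mm [[-0.4, 2.4], [-3.7, 2.6]]
origin moved mm [-2.4  0.8]
```

Emit:
move_arm --steps '[{"gripper": 17, "dx": 0.01, "dy": -0.02, "dz": 0, "turn": 0.3}, {"gripper": 17, "dx": 0, "dy": 0, "dz": 0, "turn": 0.3}]'

```text
clock: 21.17
ee_pos: [0.5523, -0.0354, 0.086]
eef_rot: [[-0.48, 0.877, 0.017], [0.877, 0.48, -0.003], [-0.011, 0.013, -1.0]]
contact_force: [1.3, 0.7, 31.9]
finger_gap: 0.0146
grip_force: 45.3
```

```bash
python3 f.py; python3 y.py
```

```text
[ -0.4   1.9 -31.9] [-0.85 -0.01 -0.58] [ 0.5523 -0.0354  0.086 ] yaw 28.7 0.014576147337698988 45.34801334408271 21.1667
px [(np.float64(290.3), np.float64(147.7)), (np.float64(199.7), np.float64(249.3))] sep mm 79.0 78.2 dyaw deg -2.43 shift mm [[-0.4, 2.7], [-3.8, 2.8]]
origin moved mm [-2.5  1. ]
```

Emit:
move_arm --steps '[{"gripper": 17, "dx": 0, "dy": 0.01, "dz": 0, "turn": 0.3}, {"gripper": 17, "dx": 0, "dy": 0, "dz": 0, "turn": 0.3}]'

```text
clock: 21.38
ee_pos: [0.5523, -0.0352, 0.0861]
eef_rot: [[-0.426, 0.904, 0.016], [0.904, 0.427, -0.003], [-0.01, 0.013, -1.0]]
contact_force: [-1.9, 1.7, 33.0]
finger_gap: 0.0144
grip_force: 48.5
```

```bash
python3 f.py; python3 y.py
```

```text
[  2.   -0.6 -33. ] [-0.63  0.16 -0.63] [ 0.5523 -0.0352  0.0861] yaw 25.2 0.014386118292034358 48.540646184119396 21.3833
px [(np.float64(282.5), np.float64(149.9)), (np.float64(199.6), np.float64(256.4))] sep mm 79.1 78.2 dyaw deg -2.3 shift mm [[-0.5, 2.8], [-3.7, 2.7]]
origin moved mm [-2.5  1.1]
```

Emit:
move_arm --steps '[{"gripper": 17, "dx": 0.02, "dy": 0, "dz": 0.02, "turn": 0.3}, {"gripper": 17, "dx": 0, "dy": 0, "dz": 0, "turn": 0.3}]'

```text
clock: 21.6
ee_pos: [0.5524, -0.0349, 0.0861]
eef_rot: [[-0.372, 0.928, 0.017], [0.928, 0.372, -0.004], [-0.01, 0.014, -1.0]]
contact_force: [-2.2, -0.6, 35.8]
finger_gap: 0.0148
grip_force: 58.4
```

```bash
python3 f.py; python3 y.py
```

```text
[ -0.1  -1.8 -35.8] [-0.46 -0.03 -1.02] [ 0.5524 -0.0349  0.0861] yaw 21.9 0.014842182648954441 58.411183739081025 21.6
px [(np.float64(274.3), np.float64(152.8)), (np.float64(199.5), np.float64(263.4))] sep mm 79.0 78.2 dyaw deg -2.17 shift mm [[-0.7, 2.7], [-3.8, 2.6]]
origin moved mm [-2.7  1.1]
```

Emit:
move_arm --steps '[{"gripper": 17, "dx": 0, "dy": 0, "dz": 0, "turn": -0.3}, {"gripper": 17, "dx": 0, "dy": 0, "dz": -0.05, "turn": -0.3}, {"gripper": 17, "dx": -0.02, "dy": 0, "dz": -0.05, "turn": -0.2}, {"gripper": 17, "dx": -0.02, "dy": -0.01, "dz": -0.05, "turn": 0}, {"gripper": 17, "dx": 0, "dy": 0, "dz": 0, "turn": 0}]'

```text
clock: 22.07
ee_pos: [0.5508, -0.0357, 0.0868]
eef_rot: [[-0.445, 0.896, 0.013], [0.896, 0.445, -0.003], [-0.008, 0.011, -1.0]]
contact_force: [6.5, -0.3, 14.8]
finger_gap: 0.0147
grip_force: 21.7
```

```bash
python3 f.py; python3 y.py
```

```text
[ -3.3   5.9 -14.7] [-1.21 -0.58 -0.09] [ 0.5508 -0.0357  0.0868] yaw 26.4 0.014677186563406601 21.725819879793562 22.0667
px [(np.float64(289.3), np.float64(148.5)), (np.float64(201.2), np.float64(250.7))] sep mm 78.8 78.2 dyaw deg -3.78 shift mm [[-0.3, 3.5], [-5.5, 4.2]]
origin moved mm [-3.6  1.1]
```

Emit:
move_arm --steps '[{"gripper": 16, "dx": -0.02, "dy": 0.04, "dz": -0.05, "turn": 0}, {"gripper": 16, "dx": -0.02, "dy": 0.04, "dz": -0.05, "turn": 0}, {"gripper": 16, "dx": -0.03, "dy": 0.06, "dz": -0.03, "turn": 0}, {"gripper": 16, "dx": 0, "dy": 0, "dz": 0, "turn": -0.3}, {"gripper": 16, "dx": 0, "dy": 0, "dz": 0, "turn": -0.3}, {"gripper": 16, "dx": 0, "dy": 0, "dz": 0, "turn": 0}, {"gripper": 16, "dx": 0, "dy": 0, "dz": 0, "turn": 0}]'

```text
clock: 22.7
ee_pos: [0.5504, -0.0354, 0.0874]
eef_rot: [[-0.498, 0.867, 0.001], [0.867, 0.498, -0.002], [-0.002, 0.0, -1.0]]
contact_force: [-2.7, -1.6, 9.7]
finger_gap: 0.0135
grip_force: 15.6
```

```bash
python3 f.py; python3 y.py
```

```text
[-0.1 -3.2 -9.7] [ 0.35 -0.18  0.13] [ 0.5504 -0.0354  0.0874] yaw 29.8 0.013472287474217696 15.63018643297255 22.7
px [(np.float64(301.6), np.float64(146.6)), (np.float64(203.9), np.float64(240.9))] sep mm 78.8 78.2 dyaw deg -5.21 shift mm [[0.7, 5.1], [-6.4, 6.3]]
origin moved mm [-3.9  1.9]
```

Emit:
move_arm --steps '[{"gripper": 15, "dx": 0, "dy": 0, "dz": -0.05, "turn": 0}, {"gripper": 15, "dx": 0, "dy": 0, "dz": -0.05, "turn": 0}, {"gripper": 15, "dx": 0, "dy": 0, "dz": 0, "turn": 0}, {"gripper": 15, "dx": 0, "dy": 0, "dz": 0, "turn": -0.3}, {"gripper": 15, "dx": 0, "dy": 0, "dz": 0, "turn": -0.3}, {"gripper": 15, "dx": 0, "dy": 0, "dz": 0, "turn": 0}]'

```text
clock: 23.25
ee_pos: [0.5495, -0.0346, 0.0885]
eef_rot: [[-0.55, 0.835, -0.001], [0.835, 0.55, -0.0], [0.0, -0.001, -1.0]]
contact_force: [0.9, -0.4, -1.9]
finger_gap: 0.0131
grip_force: 17.3
```

```bash
python3 f.py; python3 y.py
```

```text
[-0.8  0.5  1.9] [-0.34 -0.32  0.03] [ 0.5495 -0.0346  0.0885] yaw 33.3 0.013070571518481098 17.28205940918997 23.25
px [(np.float64(300.8), np.float64(148.3)), (np.float64(202.6), np.float64(242.5))] sep mm 79.7 78.2 dyaw deg -1.86 shift mm [[-3.5, 2.3], [-6.4, 1.4]]
origin moved mm [-5.3  0.5]
```

Emit:
move_arm --steps '[{"gripper": 15, "dx": 0, "dy": 0, "dz": 0.02, "turn": -0.33}, {"gripper": 15, "dx": 0, "dy": 0, "dz": 0, "turn": 0}, {"gripper": 15, "dx": -0.04, "dy": 0.05, "dz": 0, "turn": 0}, {"gripper": 15, "dx": -0.04, "dy": 0.05, "dz": 0, "turn": 0}, {"gripper": 15, "dx": -0.03, "dy": 0.04, "dz": 0, "turn": 0}, {"gripper": 15, "dx": 0, "dy": 0, "dz": 0, "turn": 0}, {"gripper": 15, "dx": 0, "dy": 0, "dz": 0, "turn": 0}]'

```text
clock: 23.88
ee_pos: [0.5543, -0.0351, 0.0886]
eef_rot: [[-0.575, 0.818, -0.003], [0.818, 0.575, -0.0], [0.001, -0.002, -1.0]]
contact_force: [-4.3, -2.1, 5.7]
finger_gap: 0.0131
grip_force: 17.3
```

```bash
python3 f.py; python3 y.py
```

```text
[ 0.7 -4.8 -5.7] [ 0.68  0.19 -0.03] [ 0.5543 -0.0351  0.0886] yaw 35.1 0.01306685106104078 17.31331624556333 23.8833
px [(np.float64(298.3), np.float64(146.6)), (np.float64(200.8), np.float64(242.0))] sep mm 80.0 78.2 dyaw deg 0.38 shift mm [[-2.1, 0.2], [-1.9, -1.6]]
origin moved mm [-1.9 -0.4]
```

Emit:
move_arm --steps '[{"gripper": 15, "dx": -0.03, "dy": 0.05, "dz": 0, "turn": 0}, {"gripper": 15, "dx": 0, "dy": 0, "dz": 0, "turn": 0}, {"gripper": 17, "dx": 0, "dy": 0, "dz": 0, "turn": 0}, {"gripper": 20, "dx": 0, "dy": 0, "dz": 0, "turn": 0}, {"gripper": 26, "dx": 0, "dy": 0, "dz": -0.05, "turn": 0}, {"gripper": 34, "dx": 0, "dy": 0, "dz": -0.2, "turn": 0}, {"gripper": 40, "dx": 0, "dy": 0, "dz": -0.6, "turn": 0}, {"gripper": 40, "dx": 0, "dy": 0, "dz": -1, "turn": 0}, {"gripper": 40, "dx": 0, "dy": 0, "dz": -1, "turn": 0}, {"gripper": 40, "dx": 0, "dy": 0, "dz": -1, "turn": 0}]'

```text
clock: 24.77
ee_pos: [0.5566, -0.0344, 0.2053]
eef_rot: [[-0.576, 0.817, -0.0], [0.817, 0.576, 0.0], [0.0, -0.0, -1.0]]
contact_force: [1.4, 0.1, -0.1]
finger_gap: 0.034
grip_force: 0.0
```

Emit:
move_arm --steps '[{"gripper": 60, "dx": -1, "dy": 0, "dz": -0.5, "turn": 0}, {"gripper": 60, "dx": -1, "dy": 0, "dz": -0.5, "turn": 0}, {"gripper": 60, "dx": -0.8, "dy": 0, "dz": 0, "turn": 0}, {"gripper": 60, "dx": 0, "dy": 0, "dz": 0, "turn": 0}, {"gripper": 60, "dx": 0, "dy": 0, "dz": 0, "turn": 0}]'

```text
clock: 25.18
ee_pos: [0.6055, -0.1041, 0.2341]
eef_rot: [[-0.575, 0.818, 0.0], [0.818, 0.575, 0.0], [0.0, 0.0, -1.0]]
contact_force: [-0.4, 0.1, -0.2]
finger_gap: 0.051
grip_force: 0.0
```

```bash
python3 f.py; cat > z.py <<'E'
from s import *
c,V=cal("wrist"); im=vision.capture("wrist")[:,:,::-1].copy(); cv2.imwrite("pics/fin.png",im); pickle.dump((c,V),open("fin.pkl","wb"))
T=np.array([[-47.6,39.3],[55.1,39.6],[55.2,-38.8],[-47.3,-38.9]])
S=[];D=[]
for t,o in zip(T,find(c,V,im,F0,T,14)):
    print(t,bproj(c,V,[*t,.5],F0).round(0),o)
    if o: k=min(o,key=lambda k:np.hypot(*k[2])); D.append(onbed(c,V,*k[0],.0005,F0)[:2]); S.append(t)
S,D=np.array(S),np.array(D); print((D-S).round(1).tolist())
M,_=cv2.estimateAffinePartial2D(S,D); print("scale,yaw",np.hypot(M[0,0],M[1,0]).round(3),np.degrees(np.arctan2(M[1,0],M[0,0])).round(2),"t",M[:,2].round(1))
# wing: dark blob around knob top
u,v=bproj(c,V,[30,0,36],F0); g=cv2.cvtColor(im,cv2.COLOR_BGR2GRAY); k=np.zeros_like(g); cv2.circle(k,(int(u),int(v)),30,255,-1)
m=((g<60)&(k>0)).astype(np.uint8); n,l,st,ce=cv2.connectedComponentsWithStats(m); i=1+np.argmax(st[1:,4]); ys,xs=np.nonzero(l==i)
W=np.array([onbed(c,V,a,b,.037,F0)[:2] for a,b in zip(xs,ys)]); r=cv2.minAreaRect(W.astype(np.float32)); bx=cv2.boxPoints(r)
e=[bx[1]-bx[0],bx[2]-bx[1]]; e=max(e,key=np.linalg.norm); print("wing px",(u,v),"n",len(xs),"rect",np.round(r[0],1),np.round(r[1],1),"angle from uphill",np.degrees(np.arctan2(e[1],e[0])).round(1))
E
python3 z.py
```

```text
[ 0.3 -0.3  0.2] [-0.02  0.06  0.04] [ 0.6055 -0.1041  0.2341] yaw 35.1 0.05104346224308801 0.0 25.1833
[-47.6  39.3] [305.  32.] []
[55.1 39.6] [383. 117.] [((np.float64(385.4), np.float64(116.1)), 42, (np.float64(2.4), np.float64(-0.8)))]
[ 55.2 -38.8] [311. 183.] [((np.float64(314.5), np.float64(183.5)), 32, (np.float64(3.4), np.float64(0.3)))]
[-47.3 -38.9] [242.  99.] [((np.float64(244.2), np.float64(100.4)), 30, (np.float64(2.3), np.float64(1.3)))]
[[0.9, 1.8], [2.3, 2.1], [2.6, 0.9]]
scale,yaw 0.995 0.78 t [1.8 1.2]
wing px (np.float64(314.0351085721266), np.float64(114.99092538926732)) n 758 rect [36.6  4.2] [19.  38.2] angle from uphill -39.7
```

The wing sits at -40° and the stand is back in place. One numeric check of the clamped cylinder, from its brass band and plug, then I'll hand in.

```bash
python3 - <<'E'
from bedc import *
c,V=pickle.load(open("fin.pkl","rb")); im=cv2.imread("pics/fin.png"); F0=frame(-12.47,(.5416,-.0332))
a=np.radians(.78); M=np.array([[np.cos(a),-np.sin(a)],[np.sin(a),np.cos(a)]]); loc=lambda p:M.T@(p[:2]-[1.8,1.2])
h=cv2.cvtColor(im,cv2.COLOR_BGR2HSV); m=((h[...,1]>90)&(h[...,0]>15)&(h[...,0]<32)&(h[...,2]>70)).astype(np.uint8)
k=np.zeros_like(m); q=np.array([bproj(c,V,p,F0) for p in ((-41,58,16),(2,58,16),(2,-20,16),(-41,-20,16))]).astype(np.int32); cv2.fillConvexPoly(k,q,1); print(q.tolist())
n,l,st,ce=cv2.connectedComponentsWithStats(m*k)
for i in range(1,n):
    if st[i,4]>8: print(st[i],ce[i].round(1),"bed@z16",loc(onbed(c,V,*ce[i],.016,F0)).round(1))
# predicted vs: band centre should be y=20, x~-18
print("pred band",bproj(c,V,[*(M@[-18,20]+[1.8,1.2]),16],F0).round(1))
# gradient edges along bed y=-5 (x scan) and along x=-18 (y scan) at z=16
g=cv2.cvtColor(im,cv2.COLOR_BGR2GRAY)
s=lambda x,y,z:g[tuple(np.round(bproj(c,V,[*(M@[x,y]+[1.8,1.2]),z],F0)).astype(int)[::-1])]
print("y scan x-18:",[(y,int(s(-18,y,17))) for y in range(-24,60,2)])
print("x scan y-5 z12:",[(x,int(s(x,-5,12))) for x in range(-56,6,2)])
E
```

```text
[[320, 8], [354, 44], [282, 116], [252, 80]]
[290   8  35  35 146] [310.   21.2] bed@z16 [-41.6  45.2]
[336  30  10  13  20] [341.4  36.1] bed@z16 [-12.5  54.2]
[339  48   7  10  24] [341.8  53.2] bed@z16 [-2.  45.7]
[299  59  17  19 165] [307.   67.8] bed@z16 [-14.9  19.1]
pred band [305.5  64.4]
y scan x-18: [(-24, 230), (-22, 234), (-20, 226), (-18, 228), (-16, 166), (-14, 206), (-12, 207), (-10, 205), (-8, 207), (-6, 205), (-4, 204), (-2, 206), (0, 205), (2, 206), (4, 206), (6, 202), (8, 203), (10, 204), (12, 206), (14, 127), (16, 165), (18, 158), (20, 158), (22, 159), (24, 76), (26, 211), (28, 204), (30, 205), (32, 205), (34, 205), (36, 205), (38, 206), (40, 205), (42, 204), (44, 205), (46, 205), (48, 205), (50, 205), (52, 207), (54, 144), (56, 149), (58, 143)]
x scan y-5 z12: [(-56, 139), (-54, 142), (-52, 146), (-50, 157), (-48, 190), (-46, 184), (-44, 176), (-42, 129), (-40, 207), (-38, 206), (-36, 204), (-34, 205), (-32, 205), (-30, 205), (-28, 206), (-26, 166), (-24, 197), (-22, 204), (-20, 206), (-18, 206), (-16, 207), (-14, 207), (-12, 208), (-10, 177), (-8, 191), (-6, 175), (-4, 108), (-2, 89), (0, 89), (2, 92), (4, 92)]
```

```bash
python3 -c "
from station import env
print(env.job_done(), env.sense()['clock'])"
```

```text
the job is handed in; nothing more can be done
the job is handed in; nothing more can be done
```

The job is handed in: the cylinder is clamped flush against the fence, cam uphill, and the knob is at its stop. While I turned the knob, the stand twice spun about 5° and slid up to about 5 mm; I moved it back, and it now stands within about 2 mm and 1° of its original place.

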